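# Line up optical posts by height

### The arm

A 6-joint arm with a two-finger parallel gripper is mounted at the origin on the work surface. World frame = base frame: x ahead of the robot, y to its left, z up, the work surface at z = 0. Lengths are in m, angles in rad, forces in N, time in s.
With the tool pointing down it reaches from about 0.325 to 0.85 m from the base axis. Payload 4.4 kg.
Tool frame: the origin (TCP) lies at the very end of the fingers, on their centre line; the grasp point (between the pads) lies robot.hold_point_z behind it (robot.hold_point_z is the distance from the TCP to the grasp point, in m); z points along the fingers, y is the direction in which the jaws open and shut (so a half turn about z gives the same grasp; the last joint's range is limited). The gripper opens to 94 mm and grips with 3 to 60 N. Pads are 16 mm wide; open, the fingers measure 119 mm over their backs; the gripper's body (75 mm by 177 mm) begins 78 mm behind the grasp point.
Start: joints at [1.018, 0.207, 1.542, -0, 1.393, -0.15], TCP at [0.225, 0.529, 0.182] pointing down, gripper open.
Joint ranges: [-2.73, 2.73], [-0.86, 2.22], [0.23, 2.46], [-1.11, 4.25], [0.08, 2.63], [-2.82, 2.82]. Speed limits (rad/s): [2.79, 2.79, 3.14, 3.14, 3.14, 3.14].

### API

Orientations are given as [roll, pitch, yaw] about the fixed x, y, z axes, in that order (R = Rz(yaw) Ry(pitch) Rx(roll)).
In Python, from rig import robot gives the robot as it stands. The module is installed in compiled form; this text tells all that it offers.
- The arm moves only by the tool play_rows, never from a script. Its argument "commands" is a list that holds one entry, the list of rows, each a list of 5 numbers: the closure, from -1 (fully open) to 1 (shut), then the shift along the tool's x, y, z in cm, then the turn about the tool's z in rad. In form: [[[claw, tx, ty, tz, yaw], ...]]. A call has 1 to 10 rows; each row is the pose to reach, as a shift and turn from the pose commanded when the call began, along the tool's axes at that moment; what a row does not reach only later rows make up. A row lasts 1/12 s, in which the tool goes at most 41.7 mm and 7.16 degrees, less where a joint would pass 70% of its speed; a pose out of reach is approached as far as the arm can. A call with a gripper value outside its range is refused whole. The fingers move at their own pace and stop on an object; the grip force is fixed at half the most. Time passes only in rows, so rows that repeat a pose let the fingers close. It gives the time, the measured TCP pose, the force and the opening at its end, in the units of the state.
- robot.get_state(): the state, without advancing time (a new reading comes with each control period).
- robot.capture(name): name is "scene" or "side" or "wrist"; returns the picture (384x512x3 uint8, blue, green, red); there is no depth.
- robot.camera_model(name): a dict with "intrinsics" (3x3 intrinsics, pixels), "world_from_camera" (4x4, takes a point from camera to world coordinates). Camera axes: x right, y down, z forward; pixel columns grow to the right and rows downward; lengths in m; the calibration is good to about 2 mm. A picture is of the moment at which its call begins: read the wrist's pose just before it. camera_model takes no time and is no camera call; for the wrist camera it gives the pose at the moment of the call.
- robot.job_done(): hands the job in, once; it reports no verdict.
The state is a dict: "time_s": time; "q": joint angles; "joint_velocities": joint speeds; "effort": joint torques, N m; "eef_pos": TCP position; "orientation": TCP orientation; "ft_force": force on the tool from outside, world axes, zero at the start; "moment": the same for the moment, N m; "opening": finger opening in m.
Only numpy, scipy, OpenCV 4.12 (cv2) and the standard library are available. Lean on these libraries where they do the work, as an engineer would, in place of code of your own. Each camera call takes 0.05 s, during which the arm holds its last target.

### The job

Put the four steel posts away on the row in order of height: the tallest, the bare post without a foot, slid fully home in the post holder at the row's end, then the long, the middle and the short pillar standing upright, each centred on its own pad, stepping down away from the holder. Set them down gently, do not drop them, and leave the orange flange and the clear parts case where they are.

Things in the scene. Friction and masses are not known exactly. Their poses are not given: they have to be found in the camera images.
- short_center (a point): Loose short pedestal pillar of bare steel, 50 mm tall, standing upright on the bench: round shaft 25 mm in diameter on a round foot 36 mm in diameter and 6 mm thick. This point lies on its axis half-way up, 25 mm above its underside; z is up along the shaft. About 200 g (varies by a quarter).
- medium_center (a point): Loose middle pedestal pillar of bare steel, 75 mm tall, standing upright on the bench: round shaft 25 mm in diameter on a round foot 36 mm in diameter and 6 mm thick. This point lies on its axis half-way up, 37.5 mm above its underside; z is up along the shaft. About 290 g (varies by a quarter).
- long_center (a point): Loose long pedestal pillar of bare steel, 100 mm tall, standing upright on the bench: round shaft 25 mm in diameter on a round foot 36 mm in diameter and 6 mm thick. This point lies on its axis half-way up, 50 mm above its underside; z is up along the shaft. About 380 g (varies by a quarter).
- bare_center (a point): Loose bare post of steel with no foot, 135 mm long, 20 mm in diameter, with a small chamfer at its lower end, standing upright on the bench. This point lies on its axis half-way up, 67.5 mm above its underside; z is up along the post. About 330 g (varies by a quarter).
- holder_mouth (a point): Post holder: square aluminium block 50 x 50 x 50 mm, fixed on the bar at one end of the row (which end varies), with an upright round bore, 21.5 mm in diameter and 40 mm deep, closed at the bottom, with a 3 mm chamfer at its mouth. This point is the centre of the mouth, level with the block's top, 58 mm above the bench.
- pad_a_top (a point): One of the two inner places of the row: round black rubber pad, 50 mm in diameter and 3 mm thick, fixed on the bar (flat aluminium bar, 64 x 320 mm, 8 mm thick, fixed on the bench) that carries the whole row of four places at 80 mm pitch. This point is the centre of the pad's top, 11 mm above the bench.
- pad_b_top (a point): The other inner place of the row: round black rubber pad, 50 mm in diameter and 3 mm thick, fixed on the bar (flat aluminium bar, 64 x 320 mm, 8 mm thick, fixed on the bench) that carries the whole row of four places at 80 mm pitch. This point is the centre of the pad's top, 11 mm above the bench.
- pad_end_top (a point): The place at the end of the row away from the holder: round black rubber pad, 50 mm in diameter and 3 mm thick, fixed on the bar (flat aluminium bar, 64 x 320 mm, 8 mm thick, fixed on the bench) that carries the whole row of four places at 80 mm pitch. This point is the centre of the pad's top, 11 mm above the bench.
- flange: Bystander: orange printed tube, 72 mm in diameter and 60 mm tall, with a flange 96 mm in diameter and 7 mm thick at its foot, loose on the bench. Origin: centre of its underside. Not to be moved.
- case: Bystander: flat clear parts case, 120 x 90 x 28 mm (x, y, z), loose on the bench. Origin: centre of its underside. Not to be moved.
Not all that is in view belongs to the job. What is shaped like the part that bears bare_center but brown or pink is not meant.

How it is judged:
At the end, for the whole second after the job is handed in: Bare post in the holder, within 5 mm of the bore axis and 4 mm of its bottom; long, middle and short pillar in that order away from the holder, each within 10 mm of its pad's centre, foot on the pad; all upright within 0.07 rad, released and at rest (below 0.02 m/s) (horizontal distance between short_center and pad_end_top below 0.01 m and z of short_center in the frame of pad_end_top between 0.019 and 0.029 m and ((horizontal distance between pad_a_top and holder_mouth below 0.1 m and horizontal distance between long_center and pad_a_top below 0.01 m and z of long_center in the frame of pad_a_top between 0.044 and 0.054 m and horizontal distance between medium_center and pad_b_top below 0.01 m and z of medium_center in the frame of pad_b_top between 0.0315 and 0.0415 m) or (horizontal distance between pad_b_top and holder_mouth below 0.1 m and horizontal distance between long_center and pad_b_top below 0.01 m and z of long_center in the frame of pad_b_top between 0.044 and 0.054 m and horizontal distance between medium_center and pad_a_top below 0.01 m and z of medium_center in the frame of pad_a_top between 0.0315 and 0.0415 m)) and horizontal distance between bare_center and holder_mouth below 0.005 m and z of bare_center in the frame of holder_mouth below 0.0315 m and angle between each of short_center, medium_center, long_center, bare_center's own z axis and vertical below 0.07 rad and linear speed of each of pillar_short, pillar_medium, pillar_long, bare_post below 0.02 m/s); the robot touches nothing.
It fails at once if the flange or the parts case was pushed more than 20 mm (distance of any of flange, case from where it was at the start of the episode above 0.02 m).
It fails at once if a post was dropped: let go more than 20 mm above the pad, or the bare post more than 20 mm above the holder's mouth ((height (world z) of short_center above 0.056 m and contact force between each of the fingers, the arm and pillar_short below 0.05 N) or (height (world z) of medium_center above 0.0685 m and contact force between each of the fingers, the arm and pillar_medium below 0.05 N) or (height (world z) of long_center above 0.081 m and contact force between each of the fingers, the arm and pillar_long below 0.05 N) or (height (world z) of bare_center above 0.1455 m and contact force between each of the fingers, the arm and bare_post below 0.05 N)).
It also fails if it takes over 115 s, if anything falls off the work surface, if the arm or the gripper's body presses on something with over 40 N, if the wrist force passes 120 N, or if a joint passes its speed limit or range.

## Working session

There is one attempt and no reset: what is moved stays moved. The work goes in short steps, Python scripts to look and compute and a tool call to move; the robot and the scene stay as the last step left them, time stands still between calls to the robot, and variables do not carry over. Pictures are saved under pics/ and viewed, and the job is handed in when it is done.

Besides the shell and the picture viewer there is one more tool, called after "Request:" as name(argument=value, ...), one argument or row to a line, values as JSON. play_rows: Moves the arm, as the interface text tells. Its arguments: {"type":"object","properties":{"commands":{"type":"array","items":{"type":"array","items":{"type":"array","items":{"type":"number"}}}}},"required":["commands"]}

```bash
mkdir -p pics; python3 - <<'E'
from rig import robot
import cv2
s=robot.get_state(); print(s, robot.hold_point_z)
for n in("scene","side","wrist"):
    im=robot.capture(n); cv2.imwrite(f"pics/{n}0.png",im)
    m=robot.camera_model(n); print(n,m)
E
```

```text
{'time_s': 0.0, 'q': array([ 1.01847091e+00,  2.07405031e-01,  1.54293971e+00, -4.04644194e-05,
        1.39350161e+00, -1.50487852e-01]), 'joint_velocities': array([-0.00068649,  0.00101021, -0.0003496 , -0.00060194, -0.0005352 ,
        0.00133867]), 'effort': array([ 6.12524600e-04, -3.70870900e+01, -2.81422395e+01,  6.98847882e-02,
        3.59365193e-02, -1.76636563e-04]), 'eef_pos': array([0.22445007, 0.5284507 , 0.18120614]), 'orientation': array([-3.13935845e+00, -2.98511715e-04,  2.73976194e+00]), 'ft_force': array([ 0.62212117, -0.39519874, -1.01568023]), 'moment': array([-0.0022871 ,  0.00391462,  0.08901481]), 'opening': 0.09436203315105328} 0.0188
scene {'intrinsics': array([[420.43367144,   0.        , 257.55707439],
       [  0.        , 420.43367144, 191.51618137],
       [  0.        ,   0.        ,   1.        ]]), 'world_from_camera': array([[-0.73051091,  0.47942995, -0.48631341,  1.06679686],
       [ 0.68268674,  0.53053199, -0.50246853,  0.5295471 ],
       [ 0.01710636, -0.69905846, -0.71485987,  0.83937853],
       [ 0.        ,  0.        ,  0.        ,  1. 
[... 292 characters left out ...]
.40818858,  0.66900068, -0.78643695],
       [ 0.00943848, -0.85748237, -0.51442676,  0.69395492],
       [ 0.        ,  0.        ,  0.        ,  1.        ]])}
wrist {'intrinsics': array([[286.15786023,   0.        , 259.95879494],
       [  0.        , 286.15786023, 194.93081106],
       [  0.        ,   0.        ,   1.        ]]), 'world_from_camera': array([[ 3.90087898e-01,  8.84678157e-01,  2.55295887e-01,
         1.50502203e-01],
       [ 9.20777128e-01, -3.74506439e-01, -1.09153139e-01,
         5.59933722e-01],
       [-9.55443935e-04,  2.77649932e-01, -9.60681842e-01,
         3.84101617e-01],
       [ 0.00000000e+00,  0.00000000e+00,  0.00000000e+00,
         1.00000000e+00]])}
```

View pics/scene0.png

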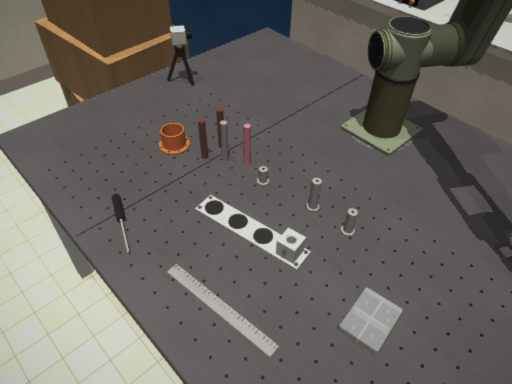

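View pics/side0.png

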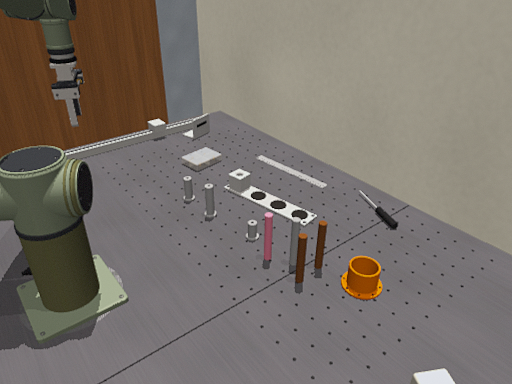

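View pics/wrist0.png

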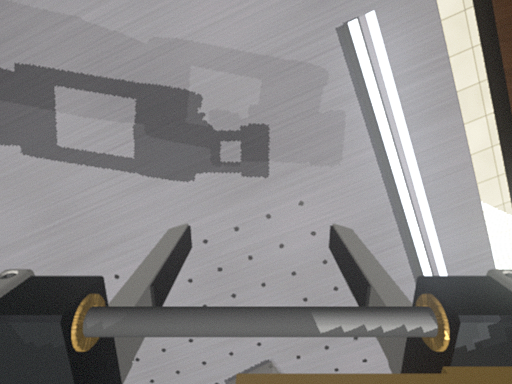

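The scene view shows the bare post at about (225,140), with brown posts at (203,138) and (220,128) and a pink one at (247,143). The pillars are at (263,175) short, (314,195) long and (349,222) middle. The row has its holder at (290,242). I'll zoom in.

```bash
python3 - <<'E'
import cv2
a=cv2.imread("pics/scene0.png"); b=cv2.imread("pics/side0.png")
cv2.imwrite("pics/s_z.png",cv2.resize(a[100:280,180:370],None,fx=4,fy=4,interpolation=cv2.INTER_CUBIC)[:, :760][:600])
cv2.imwrite("pics/s_z2.png",cv2.resize(a[190:280,190:320],None,fx=6,fy=6,interpolation=cv2.INTER_CUBIC))
cv2.imwrite("pics/d_z.png",cv2.resize(b[150:300,170:350],None,fx=4,fy=4,interpolation=cv2.INTER_CUBIC))
E
```

```text
(no output)
```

View pics/s_z.png

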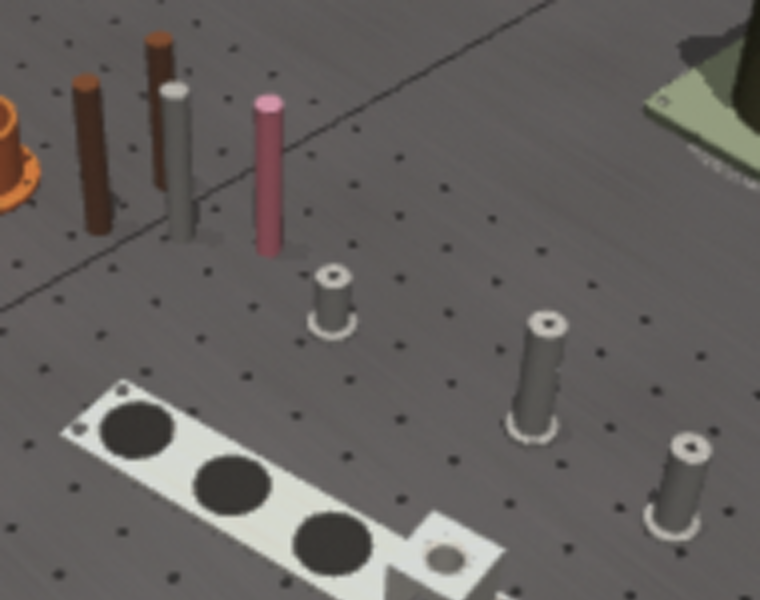

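View pics/s_z2.png

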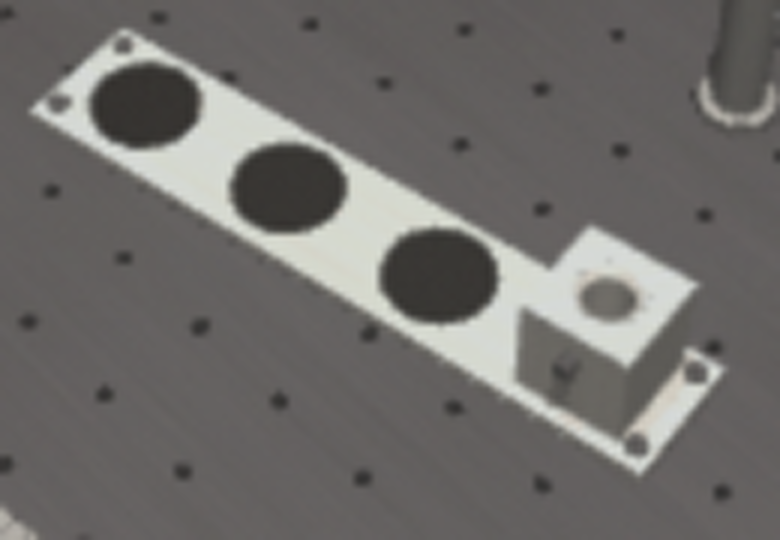

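View pics/d_z.png

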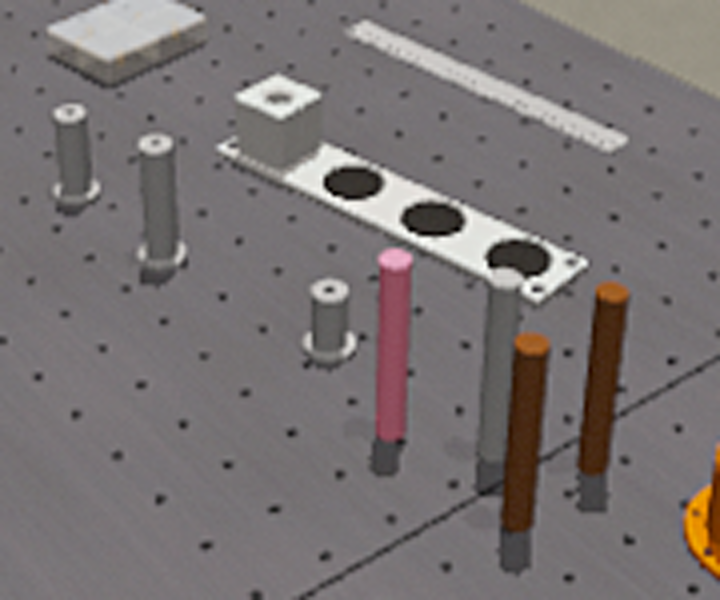

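The zoomed views show the tops, foot rings, pads and bore clearly. I'll cast rays from both cameras at the known heights.

```bash
cat > h.py <<'E'
import numpy as np, cv2
CAM={}
def load():
    from rig import robot
    for n in("scene","side"): CAM[n]=robot.camera_model(n)
def ray(m,uv,z):
    K,T=m["intrinsics"],m["world_from_camera"]
    d=T[:3,:3]@np.linalg.solve(K,[uv[0],uv[1],1.]); o=T[:3,3]
    return o+d*(z-o[2])/d[2]
def proj(m,p):
    K,T=m["intrinsics"],m["world_from_camera"]
    c=T[:3,:3].T@(np.array(p)-T[:3,3]); u=K@c; return u[:2]/u[2]
E
python3 - <<'E'
from h import *; load()
S=lambda x,y,f,ox,oy:((x+.5)/f-.5+ox,(y+.5)/f-.5+oy)
sc={'bare':(174,90,.135),'pink':(269,103,.135),'br1':(88,83,.135),'br2':(160,40,.135),'short':(333,275,.05),'long':(548,324,.1),'med':(691,448,.075)}
sd={'bare':(505,278,.135),'pink':(396,260,.135),'br2':(532,345,.135),'br1':(611,292,.135),'short':(329,291,.05),'long':(156,145,.1),'med':(70,114,.075)}
for k,(x,y,z) in sc.items():
    a=ray(CAM['scene'],S(x,y,4,180,100),z); b=ray(CAM['side'],S(*sd[k][:2],4,170,150),z); print(k,a.round(4),b.round(4),(a-b).round(4)[:2])
sp={'padE':(145,105,.011),'padM':(288,188,.011),'padI':(438,276,.011),'mouth':(608,299,.058)}
dp={'padE':(518,258,.011),'padM':(433,219,.011),'padI':(353,183,.011),'mouth':(279,97,.058)}
P=[]
for k,(x,y,z) in sp.items():
    a=ray(CAM['scene'],S(x,y,6,190,190),z); b=ray(CAM['side'],S(*dp[k][:2],4,170,150),z); P.append((a+b)/2); print(k,a.round(4),b.round(4),(a-b).round(4)[:2])
for i in range(3): d=P[i+1]-P[i]; print(np.hypot(*d[:2]),np.arctan2(d[1],d[0]))
E
```

```text
bare [ 0.4741 -0.2276  0.135 ] [ 0.4727 -0.2301  0.135 ] [0.0014 0.0025]
pink [ 0.4347 -0.1725  0.135 ] [ 0.4337 -0.1766  0.135 ] [0.001  0.0042]
br1 [ 0.5137 -0.2739  0.135 ] [ 0.512  -0.2782  0.135 ] [0.0016 0.0044]
br2 [ 0.4431 -0.2806  0.135 ] [ 0.4404 -0.2863  0.135 ] [0.0027 0.0057]
short [ 0.4575 -0.0811  0.05  ] [ 0.4555 -0.0844  0.05  ] [0.002  0.0033]
long [0.4264 0.082  0.1   ] [0.424  0.0753 0.1   ] [0.0024 0.0067]
med [0.4218 0.1978 0.075 ] [0.4192 0.1905 0.075 ] [0.0026 0.0073]
padE [ 0.629  -0.0885  0.011 ] [ 0.6242 -0.0941  0.011 ] [0.0048 0.0056]
padM [ 0.6138 -0.0098  0.011 ] [ 0.609  -0.0166  0.011 ] [0.0048 0.0068]
padI [0.5992 0.0683 0.011 ] [0.5931 0.0608 0.011 ] [0.0061 0.0075]
mouth [0.5844 0.1474 0.058 ] [0.5798 0.1399 0.058 ] [0.0046 0.0076]
0.0795036361599528 1.7625719674529772
0.07925391477236746 1.7650867122275002
0.08033622715458721 1.7461302461196204
```

```bash
cat >> h.py <<'E'
def go(x,y,z,yaw=None,s=None):
    """TCP target -> shift in cm in tool axes + turn about tool z"""
    from rig import robot
    from scipy.spatial.transform import Rotation as Ro
    s=s or robot.get_state()
    R=Ro.from_euler('xyz',s['orientation']).as_matrix()
    R=Ro.from_euler('xyz',[np.pi,0,s['orientation'][2]]).as_matrix()
    d=R.T@(np.array([x,y,z])-s['eef_pos'])*100
    t=0 if yaw is None else s['orientation'][2]-yaw
    print('pos',s['eef_pos'].round(4),'rpy',s['orientation'].round(4),'F',s['ft_force'].round(1),'op',round(s['opening'],4),'t',s['time_s'])
    print('cmd cm',d.round(2),'turn',round(t,3),'n',np.linalg.norm(d)/4.17,abs(t)/.125)
E
python3 -c "
from h import *
go(.50,.07,.22,1.757)"
```

```text
pos [0.2245 0.5286 0.1815] rpy [-3.1399e+00 -2.0000e-04  2.7398e+00] F [-0.3  0.2 -0.7] op 0.0937 t 0.15
cmd cm [-43.29 -31.44  -3.85] turn 0.983 n 12.863371889803807 7.862739338788794
```

Request:
play_rows(
  commands=[
    [[-1,-5,-3.6,-3.85,0.12],[-1,-9,-6.5,-3.85,0.24],[-1,-13,-9.4,-3.85,0.36],[-1,-17,-12.3,-3.85,0.48],[-1,-21,-15.2,-3.85,0.6],[-1,-25,-18.1,-3.85,0.72],[-1,-29,-21,-3.85,0.84],[-1,-33,-24,-3.85,0.96],[-1,-36,-26,-3.85,0.983],[-1,-39,-28.3,-3.85,0.983]],
  ],
)

```text
time_s: 0.98
eef_pos: [0.4363, 0.1767, 0.2207]
orientation: [3.141, -0.0, 1.756]
ft_force: [1.3, 0.3, 0.6]
opening: 0.0941
```

```bash
python3 -c "
from h import *
go(.50,.07,.22,1.757)"
```

```text
pos [0.4363 0.1767 0.2207] rpy [ 3.1414e+00 -1.0000e-04  1.7559e+00] F [1.3 0.3 0.6] op 0.0941 t 0.9833
cmd cm [-11.66   4.29   0.07] turn -0.001 n 2.9804490052069843 0.009019786505401584
```

Request:
play_rows(
  commands=[
    [[-1,0,0,0,0],[-1,0,0,0,0]],
  ],
)

```text
time_s: 1.15
eef_pos: [0.4366, 0.1767, 0.2204]
orientation: [-3.141, -0.0, 1.752]
ft_force: [0.1, 0.6, -0.5]
opening: 0.0936
```

```bash
python3 -c "
from h import *
go(.50,.07,.22,1.757)"
```

```text
pos [0.4366 0.1767 0.2204] rpy [-3.1408e+00 -2.0000e-04  1.7516e+00] F [ 0.1  0.6 -0.5] op 0.0936 t 1.15
cmd cm [-11.64   4.32   0.04] turn -0.005 n 2.9768709745516544 0.042862104965808
```

Request:
play_rows(
  commands=[
    [[-1,-4,1.5,0,0],[-1,-8,3,0,0],[-1,-11.7,4.3,0,0],[-1,-11.7,4.3,0,0],[-1,-11.7,4.3,0,0],[-1,-11.7,4.3,0,0]],
  ],
)

```text
time_s: 1.65
eef_pos: [0.499, 0.0731, 0.2203]
orientation: [-3.14, -0.001, 1.758]
ft_force: [0.1, 0.4, -0.0]
opening: 0.094
```

```bash
python3 - <<'E'
from h import *
from rig import robot
s=robot.get_state(); m=robot.camera_model("wrist")
im=robot.capture("wrist"); cv2.imwrite("pics/w1.png",im); cv2.imwrite("pics/w1b.png",cv2.resize(im,None,fx=1.5,fy=1.5))
np.savez("w1.npz",K=m["intrinsics"],T=m["world_from_camera"])
print(s['eef_pos'],s['orientation'])
mm={"intrinsics":m["intrinsics"],"world_from_camera":m["world_from_camera"]}
for n,p in {'mouth':(.582,.1437,.058),'padI':(.596,.0645,.011),'padM':(.6114,-.0132,.011),'long':(.4252,.0787,.1),'med':(.4205,.194,.075),'short':(.4565,-.083,.05)}.items(): print(n,proj(mm,p).round(1))
E
```

```text
[0.49896617 0.07310074 0.22029052] [-3.14037204e+00 -1.18237509e-03  1.75803843e+00]
mouth [335.4 134.6]
padI [322.8 187.4]
padM [320.1 236.5]
long [197.2 168. ]
med [210.9  63. ]
short [211.5 272.3]
```

View pics/w1b.png

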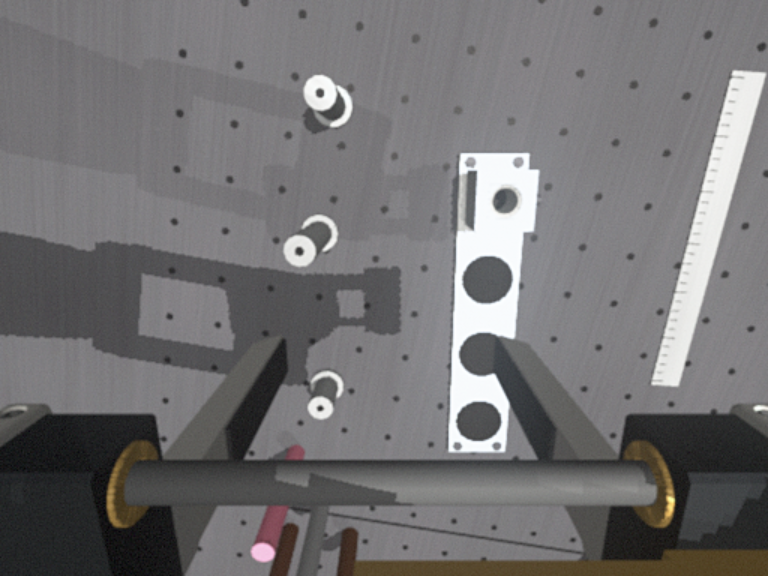

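The wrist view shows, in the 1.5x picture, the middle pillar top at (320,93), the long at (300,250) and the short at (320,407). The holder bore is at (507,200) and the pads at (487,279), (480,354) and (478,421). I'll measure these with contours.

```bash
python3 - <<'E'
from h import *
d=np.load("w1.npz"); m={"intrinsics":d["K"],"world_from_camera":d["T"]}
im=cv2.imread("pics/w1.png"); g=cv2.cvtColor(im,cv2.COLOR_BGR2GRAY)
cr=g[40:320,190:370]
cv2.imwrite("pics/w1z.png",cv2.resize(im[90:300,180:370],None,fx=2.8,fy=2.8,interpolation=cv2.INTER_CUBIC))
# pads: dark blobs inside bright bar
for inv,lo in((0,200),):
    _,b=cv2.threshold(g,215,255,cv2.THRESH_BINARY)
    cs,h=cv2.findContours(b,cv2.RETR_CCOMP,cv2.CHAIN_APPROX_NONE)
    for c,hh in zip(cs,h[0]):
        a=cv2.contourArea(c)
        if a<15: continue
        M=cv2.moments(c); u=(M['m10']/M['m00'],M['m01']/M['m00'])
        e=cv2.fitEllipse(c) if len(c)>5 else None
        print('hole' if hh[3]>=0 else 'blob',round(a),np.round(u,1),cv2.boundingRect(c),None if e is None else (np.round(e[0],1),np.round(e[1],1)), [ray(m,e[0] if e else u,z)[:2].round(4).tolist() for z in(.011,.05,.058,.075,.1)])
E
```

```text
blob 91 [174.9 368. ] (168, 363, 14, 11) (array([174.9, 368. ]), array([ 9.4, 12.7])) [[0.4161, -0.314], [0.4226, -0.2699], [0.4239, -0.2609], [0.4267, -0.2416], [0.4309, -0.2134]]
hole 59 [174.8 367.8] (169, 364, 13, 9) (array([174.9, 367.7]), array([ 7.2, 11. ])) [[0.4161, -0.3135], [0.4226, -0.2695], [0.4239, -0.2604], [0.4267, -0.2412], [0.4309, -0.213]]
blob 152 [213.2 271.5] (206, 265, 16, 14) (array([213.2, 271.5]), array([13., 15.])) [[0.4561, -0.1057], [0.4588, -0.0813], [0.4594, -0.0763], [0.4606, -0.0657], [0.4623, -0.0501]]
hole 29 [213.1 272. ] (210, 269, 8, 7) (array([213.2, 272. ]), array([6. , 6.6])) [[0.4562, -0.1066], [0.4589, -0.0821], [0.4594, -0.0771], [0.4606, -0.0664], [0.4623, -0.0507]]
blob 38 [221.6 253. ] (209, 248, 19, 16) (array([215.8, 259.5]), array([19.8, 23.8])) [[0.4571, -0.0835], [0.4597, -0.0612], [0.4602, -0.0566], [0.4614, -0.0469], [0.463, -0.0326]]
blob 288 [199.4 166.8] (190, 157, 20, 20) (array([199.4, 166.8]), array([18.7, 19.7])) [[0.4118, 0.0609], [0.4187, 0.0695], [0.4201, 0.0713], [0.4231, 0.0751], [0.4275, 0.0806]]
hole 52 [198.9 167.2]
[... 1392 characters left out ...]
 86 [229.2  71.6] (220, 57, 15, 27) (array([219. ,  69.2]), array([25.6, 28.6])) [[0.4203, 0.1963], [0.4264, 0.1921], [0.4277, 0.1912], [0.4303, 0.1894], [0.4342, 0.1867]]
blob 356 [213.1  61.2] (203, 50, 21, 23) (array([213.1,  61.2]), array([20.4, 22.4])) [[0.4112, 0.2045], [0.4182, 0.1995], [0.4196, 0.1985], [0.4226, 0.1963], [0.4271, 0.1931]]
hole 46 [212.7  61.5] (209, 57, 8, 10) (array([212.7,  61.5]), array([7.4, 8.2])) [[0.4108, 0.204], [0.4178, 0.1991], [0.4192, 0.1981], [0.4222, 0.1959], [0.4267, 0.1928]]
blob 3730 [472.6 146.9] (435, 47, 75, 210) (array([475.7, 135.2]), array([ 19.9, 293.6])) [[0.7894, 0.1789], [0.7605, 0.1764], [0.7546, 0.1758], [0.742, 0.1747], [0.7235, 0.1731]]
```

View pics/w1z.png

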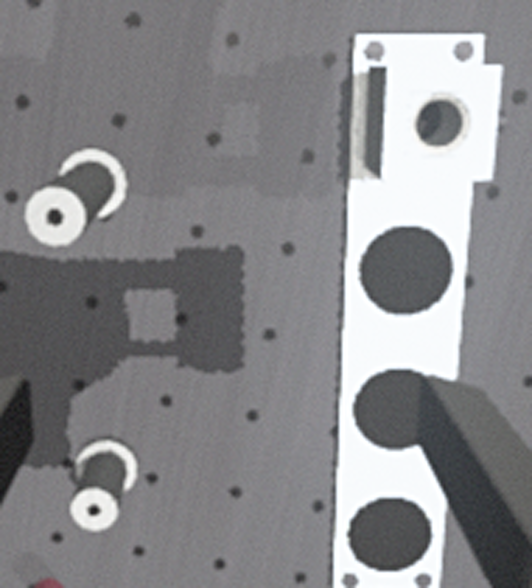

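```bash
python3 -c "
from h import *
go(.4268,.080,.15,1.760)
go(.4268,.080,.041,1.760)"
```

```text
pos [0.4988 0.0735 0.2204] rpy [-3.1406e+00 -1.0000e-03  1.7591e+00] F [-0.2  0.3  0.6] op 0.094 t 1.7
cmd cm [ 1.99 -6.95  7.04] turn -0.001 n 2.4201862553441154 0.007233320465987347
pos [0.4988 0.0735 0.2204] rpy [-3.1406e+00 -1.0000e-03  1.7591e+00] F [-0.2  0.3  0.6] op 0.094 t 1.7
cmd cm [ 1.99 -6.95 17.94] turn -0.001 n 4.638317475041376 0.007233320465987347
```

Request:
play_rows(
  commands=[
    [[-1,1,-3,2,0],[-1,2,-6,4,0],[-1,2,-6.95,7,0],[-1,2,-6.95,7,0],[-1,2,-6.95,10,0],[-1,2,-6.95,13,0],[-1,2,-6.95,16,0],[-1,2,-6.95,17.9,0],[-1,2,-6.95,17.9,0],[-1,2,-6.95,17.9,0]],
  ],
)

```text
time_s: 2.53
eef_pos: [0.4282, 0.0793, 0.0422]
orientation: [-3.141, -0.0, 1.758]
ft_force: [0.1, -0.2, 0.2]
opening: 0.0942
```

```bash
cat >> h.py <<'E'
def snap(n,tag,crop=None,f=1.5):
    from rig import robot
    m=robot.camera_model(n); im=robot.capture(n); cv2.imwrite(f"pics/{tag}.png",im)
    np.savez(f"{tag}.npz",K=m["intrinsics"],T=m["world_from_camera"])
    c=im if crop is None else im[crop[1]:crop[3],crop[0]:crop[2]]
    cv2.imwrite(f"pics/{tag}z.png",cv2.resize(c,None,fx=f,fy=f,interpolation=cv2.INTER_CUBIC))
    return im,m
E
python3 -c "
from h import *
snap('wrist','w2'); go(.4268,.080,.041,1.760)"
```

```text
pos [0.4295 0.0791 0.0433] rpy [3.1393e+00 3.0000e-04 1.7581e+00] F [ 0.1 -0.5  0.6] op 0.0942 t 2.5833
cmd cm [ 0.14 -0.25  0.23] turn -0.002 n 0.08748921672532946 0.015547339459653031
```

View pics/w2z.png

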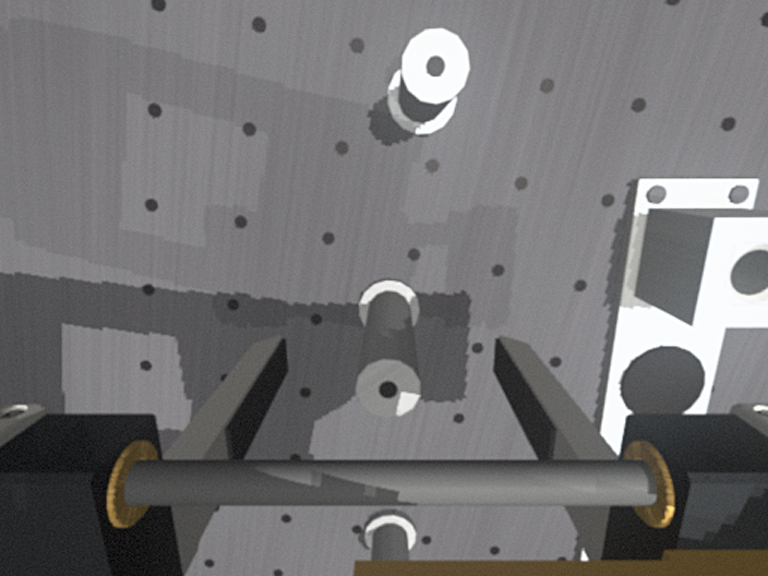

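The long pillar sits centred between the fingers: foot at x≈389, finger midpoint ≈391. I'll close on it.

Request:
play_rows(
  commands=[
    [[1,0.1,0,0.2,0],[1,0.1,0,0.2,0],[1,0.1,0,0.2,0],[1,0.1,0,0.2,0],[1,0.1,0,0.2,0],[1,0.1,0,0.2,0],[1,0.1,0,0.2,0],[1,0.1,0,0.2,0],[1,0.1,0,0.2,0],[1,0.1,0,0.2,0]],
  ],
)

```text
time_s: 3.42
eef_pos: [0.4276, 0.0794, 0.0397]
orientation: [-3.141, -0.0, 1.757]
ft_force: [0.6, 0.3, -0.4]
opening: 0.0304
```

```bash
python3 -c "
from h import *
go(.598,.0669,.1,1.760)"
```

```text
pos [0.4276 0.0794 0.0397] rpy [-3.1415 -0.      1.7567] F [ 0.6  0.3 -0.4] op 0.0304 t 3.4167
cmd cm [-4.38 16.52 -6.03] turn -0.003 n 4.346074414967825 0.02611184519402876
```

Request:
play_rows(
  commands=[
    [[1,0,0,0,0],[1,0,0,0,0],[1,0,0,0,0],[1,0,0,0,0]],
  ],
)

```text
time_s: 3.75
eef_pos: [0.4274, 0.0794, 0.0396]
orientation: [-3.141, -0.0, 1.757]
ft_force: [-0.9, -0.1, 0.4]
opening: 0.0249
```

```bash
python3 -c "
from h import *
go(.598,.0669,.11,1.760)"
```

```text
pos [0.4274 0.0794 0.0396] rpy [-3.1412 -0.      1.7568] F [-0.9 -0.1  0.4] op 0.0249 t 3.75
cmd cm [-4.38 16.53 -7.04] turn -0.003 n 4.434478858781319 0.0256301343143317
```

Request:
play_rows(
  commands=[
    [[1,0,0,-1.5,0],[1,0,0,-3.5,0],[1,0,1,-5,0],[1,-1,4,-6,0],[1,-2,7,-6,0],[1,-3,10,-6,0],[1,-4,13,-6,0],[1,-4.4,15.5,-6,0],[1,-4.4,16.5,-6,0],[1,-4.4,16.5,-6,0]],
  ],
)

```text
time_s: 4.58
eef_pos: [0.5995, 0.0665, 0.0984]
orientation: [-3.141, -0.0, 1.756]
ft_force: [-0.7, -0.2, -4.0]
opening: 0.0244
```

Request:
play_rows(
  commands=[
    [[1,0,0,0,0],[1,0,0,0,0]],
  ],
)

```text
time_s: 4.75
eef_pos: [0.5959, 0.0668, 0.0983]
orientation: [-3.138, -0.001, 1.757]
ft_force: [-0.3, -0.3, -3.9]
opening: 0.0245
```

```bash
python3 -c "
from h import *
snap('wrist','w3'); snap('side','d3',(200,130,350,260),5); snap('scene','s3',(180,140,330,280),4);go(.5982,.066,.052,1.760)"
```

```text
pos [0.5966 0.0668 0.0994] rpy [-3.1403e+00 -2.0000e-04  1.7570e+00] F [-0.6  0.4 -4. ] op 0.0246 t 4.9
cmd cm [-0.11  0.14  4.74] turn -0.003 n 1.1370034995587284 0.024175694655701463
```

View pics/w3z.png

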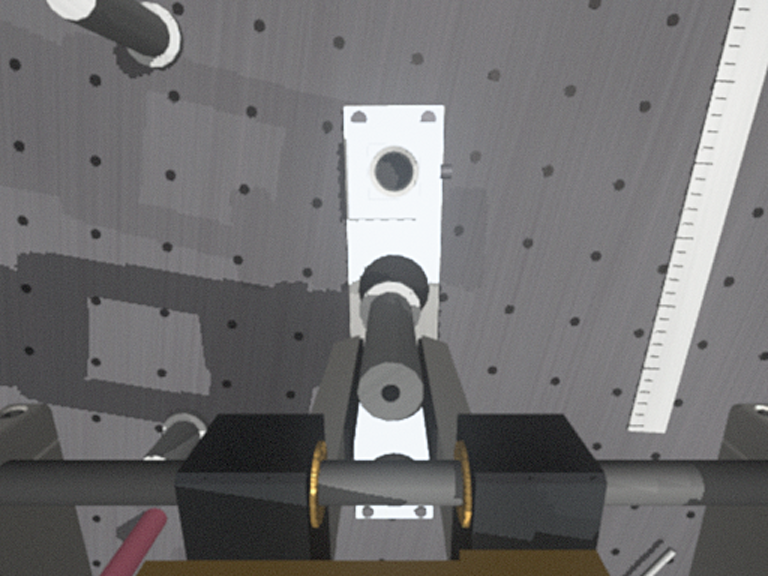

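View pics/s3z.png

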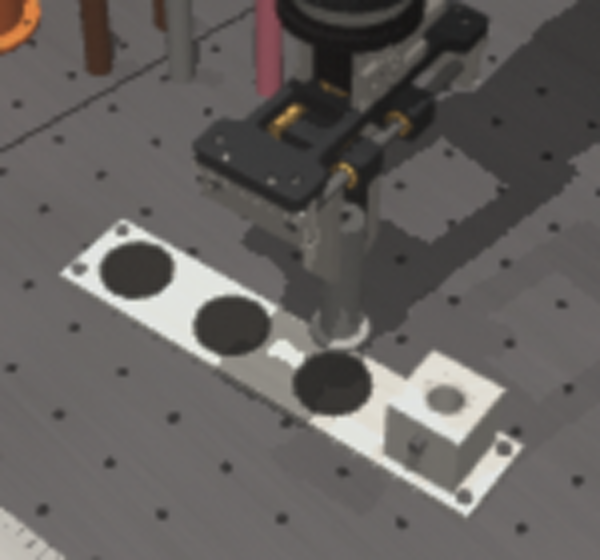

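View pics/d3z.png

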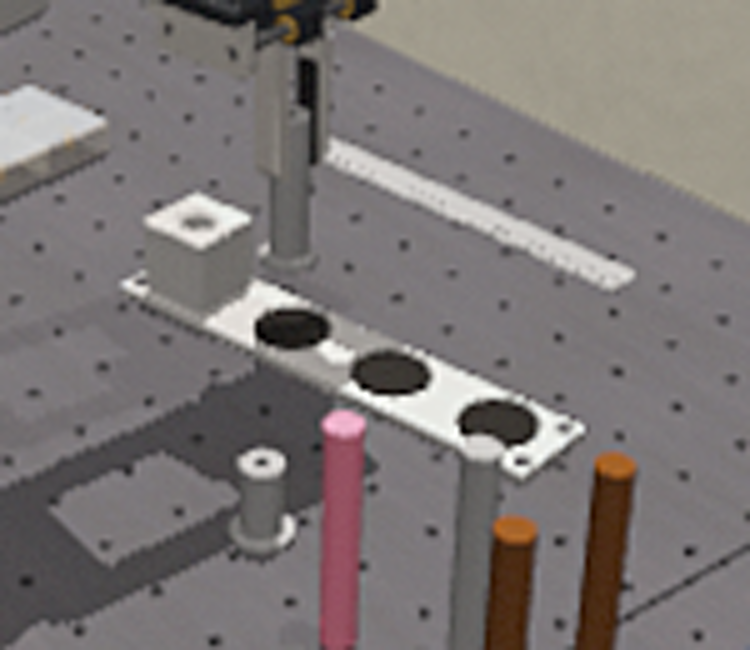

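Request:
play_rows(
  commands=[
    [[1,-0.1,0.2,1,0],[1,-0.1,0.2,2,0],[1,-0.1,0.2,3,0],[1,-0.1,0.2,3.6,0],[1,-0.1,0.2,4.1,0],[1,-0.1,0.2,4.4,0],[1,-0.1,0.2,4.5,0],[1,-0.1,0.2,4.5,0],[1,-0.1,0.2,4.5,0]],
  ],
)

```text
time_s: 5.65
eef_pos: [0.6005, 0.0661, 0.0551]
orientation: [3.141, 0.0, 1.757]
ft_force: [-0.6, -0.5, -3.4]
opening: 0.0245
```

```bash
python3 -c "
from h import *
snap('wrist','w4'); go(.5982,.066,.052,1.760)"
```

```text
pos [0.6006 0.0661 0.0553] rpy [3.1405e+00 2.0000e-04 1.7568e+00] F [-0.9 -0.6 -4.1] op 0.0246 t 5.7
cmd cm [ 0.04 -0.24  0.33] turn -0.003 n 0.09731778850234322 0.025264589849420815
```

View pics/w4z.png

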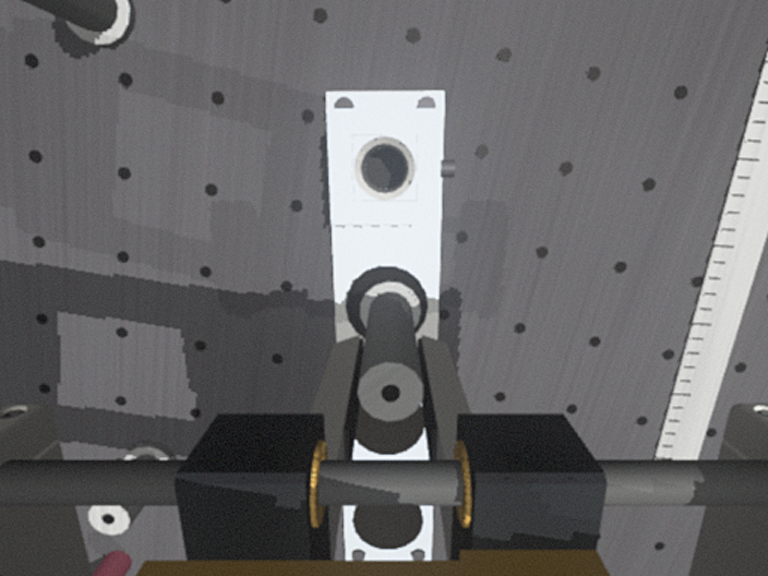

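Request:
play_rows(
  commands=[
    [[1,0,-0.2,0.1,0],[1,0,-0.2,0.2,0],[1,0,-0.2,0.3,0],[1,0,-0.2,0.3,0],[1,0,-0.2,0.4,0],[1,0,-0.2,0.4,0],[1,0,-0.2,0.4,0]],
  ],
)

```text
time_s: 6.28
eef_pos: [0.5982, 0.0657, 0.0507]
orientation: [3.142, 0.0, 1.757]
ft_force: [-0.0, 0.2, -4.6]
opening: 0.0247
```

```bash
python3 -c "
from h import *
snap('wrist','w5',(200,150,320,300),4); go(.5982,.066,.0506,1.760)"
```

```text
pos [0.5981 0.0657 0.0507] rpy [3.1415 0.     1.7568] F [-0.1  0.  -4.8] op 0.0246 t 6.3333
cmd cm [0.03 0.01 0.01] turn -0.003 n 0.00805568556994004 0.025488440164446402
```

View pics/w5z.png

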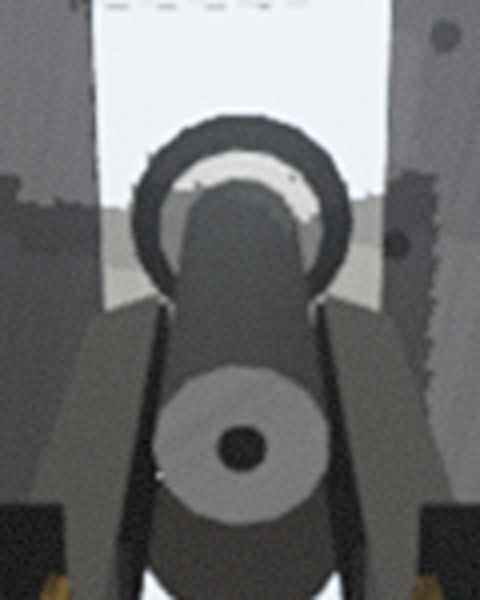

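Request:
play_rows(
  commands=[
    [[1,0,0,0.05,0],[1,0,0,0.1,0],[1,0,0,0.1,0],[1,0,0,0.1,0]],
  ],
)

```text
time_s: 6.67
eef_pos: [0.5983, 0.0657, 0.0507]
orientation: [3.141, 0.0, 1.757]
ft_force: [-3.4, 0.4, 4.5]
opening: 0.0246
```

Request:
play_rows(
  commands=[
    [[0,0,0,0,0],[0,0,0,0,0],[0,0,0,0,0],[0,0,0,0,0],[0,0,0,0,0],[0,0,0,-1,0],[0,0,0,-4,0],[0,0,0,-7,0],[0,0,0,-10,0],[0,0,0,-10,0]],
  ],
)

```text
time_s: 7.5
eef_pos: [0.6036, 0.0656, 0.1583]
orientation: [3.127, 0.003, 1.757]
ft_force: [0.4, -0.1, 1.9]
opening: 0.0468
```

```bash
python3 -c "
from h import *
snap('wrist','w6'); go(.4222,.1956,.15,1.760); go(.4222,.1956,.035,1.760)"
```

```text
pos [0.6019 0.0656 0.1553] rpy [3.1315e+00 2.2000e-03 1.7568e+00] F [ 0.6  1.2 -0.3] op 0.0468 t 7.55
cmd cm [ 16.1  -15.26   0.53] turn -0.003 n 5.320011818447989 0.025435598041321228
pos [0.6019 0.0656 0.1553] rpy [3.1315e+00 2.2000e-03 1.7568e+00] F [ 0.6  1.2 -0.3] op 0.0468 t 7.55
cmd cm [ 16.1  -15.26  12.03] turn -0.003 n 6.050406612873304 0.025435598041321228
```

View pics/w6z.png

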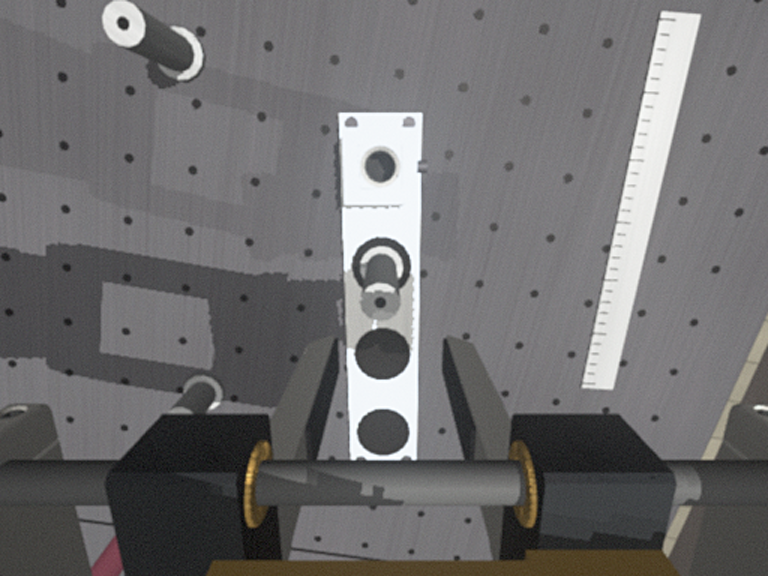

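Request:
play_rows(
  commands=[
    [[0,2.5,-2.5,0,0],[0,5,-5,0,0],[0,7.5,-7.5,0,0],[0,10,-10,0,0],[0,13,-12,0,0],[0,15,-14,0,0],[0,16,-14.9,0,0],[0,16,-14.9,0,0],[0,16,-14.9,2,0],[0,16,-14.9,4,0]],
  ],
)

```text
time_s: 8.38
eef_pos: [0.4249, 0.1952, 0.1106]
orientation: [3.136, 0.001, 1.757]
ft_force: [0.2, -0.6, 1.0]
opening: 0.047
```

```bash
python3 -c "
from h import *
snap('wrist','w7');go(.4222,.1956,.035,1.757)"
```

```text
pos [0.4207 0.1938 0.1055] rpy [-3.1365e+00  1.2000e-03  1.7562e+00] F [-1.3 -0.6 -2.7] op 0.0467 t 8.4333
cmd cm [0.14 0.18 7.05] turn -0.001 n 1.6924995957332905 0.006660970860655979
```

View pics/w7z.png

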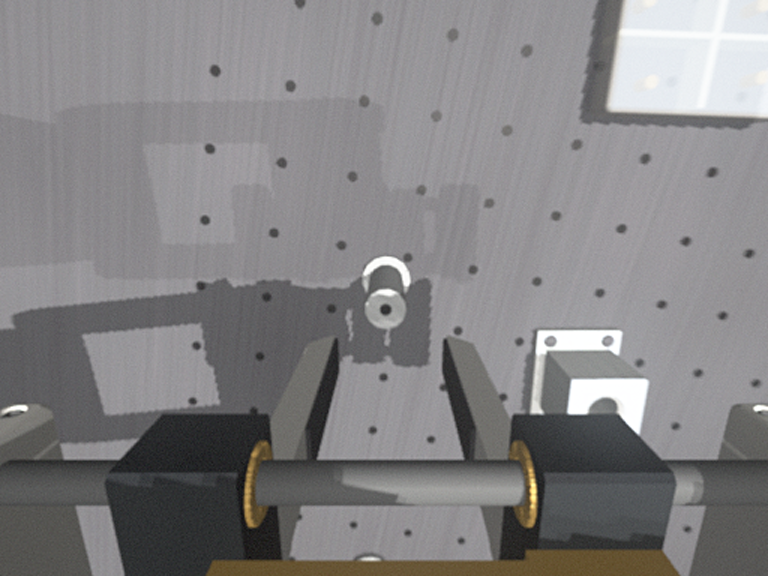

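Request:
play_rows(
  commands=[
    [[0,0,-0.1,2,0],[0,0,-0.1,4,0],[0,0,-0.1,5.5,0],[0,0,-0.1,7,0],[0,0,-0.1,7.4,0],[0,0,-0.1,7.4,0],[0,0,-0.1,7.4,0],[0,0,-0.1,7.4,0]],
  ],
)

```text
time_s: 9.1
eef_pos: [0.4225, 0.1952, 0.0368]
orientation: [3.14, 0.0, 1.756]
ft_force: [-0.4, -0.2, -0.4]
opening: 0.0473
```

```bash
python3 -c "
from h import *
snap('wrist','w8');go(.4222,.1956,.035,1.757)"
```

```text
pos [0.4225 0.1953 0.0369] rpy [ 3.1392e+00 -1.0000e-04  1.7564e+00] F [ 0.1 -0.3 -0.3] op 0.047 t 9.15
cmd cm [ 0.04 -0.03  0.19] turn -0.001 n 0.04652151483597003 0.004521858482897656
```

View pics/w8z.png

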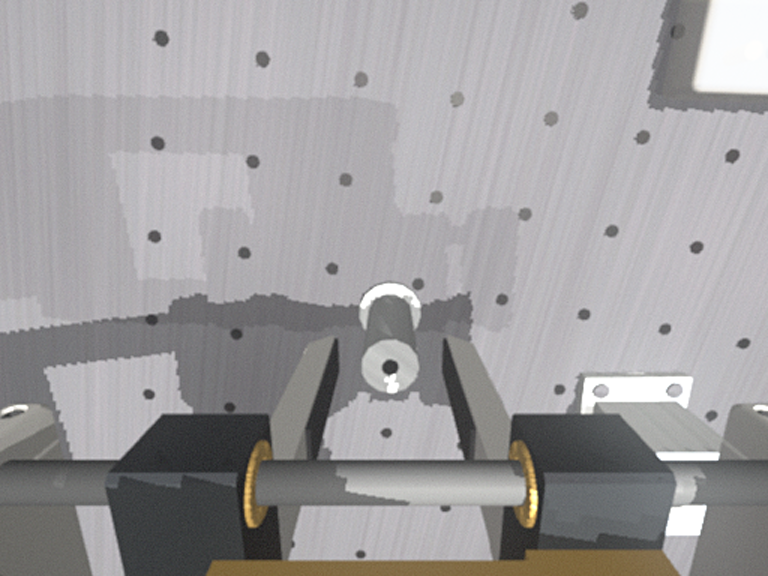

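The middle pillar is centred between the fingers at (390,310), so I'll close on it.

Request:
play_rows(
  commands=[
    [[1,0,0,0.1,0],[1,0,0,0.1,0],[1,0,0,0.1,0],[1,0,0,0.1,0],[1,0,0,0.1,0],[1,0,0,0.1,0],[1,0,0,0.1,0],[1,0,0,0.1,0]],
  ],
)

```text
time_s: 9.82
eef_pos: [0.4216, 0.1954, 0.0351]
orientation: [3.141, -0.0, 1.757]
ft_force: [0.9, 0.2, 1.2]
opening: 0.0244
```

```bash
python3 -c "
from h import *
go(.6132,-.0117,.105,1.760)"
```

```text
pos [0.4216 0.1954 0.0351] rpy [ 3.1406e+00 -1.0000e-04  1.7569e+00] F [0.9 0.2 1.2] op 0.0244 t 9.8167
cmd cm [-23.89  15.    -6.99] turn -0.003 n 6.969884216757367 0.02508901434777222
```

Request:
play_rows(
  commands=[
    [[1,0,0,-1.5,0],[1,0,0,-3.5,0],[1,-2,0.5,-5,0],[1,-5,1.5,-6,0],[1,-8,3,-6,0],[1,-11,4,-6,0],[1,-14,5,-6,0],[1,-17,6,-6,0],[1,-20,8,-6,0],[1,-22,10,-6,0]],
  ],
)

```text
time_s: 10.65
eef_pos: [0.5591, -0.0051, 0.0931]
orientation: [-3.138, -0.0, 1.755]
ft_force: [-0.0, 0.3, -3.0]
opening: 0.0243
```

Request:
play_rows(
  commands=[
    [[1,-1,2,0,0],[1,-1.9,4,0,0],[1,-1.9,5,0,0],[1,-1.9,5,0,0],[1,-1.9,5,0,0],[1,-1.9,5,0,0]],
  ],
)

```text
time_s: 11.15
eef_pos: [0.6106, -0.0114, 0.0933]
orientation: [-3.138, -0.001, 1.757]
ft_force: [0.3, -0.1, -3.1]
opening: 0.0246
```

```bash
python3 -c "
from h import *
snap('wrist','w9',(140,100,380,300),3);go(.6132,-.0117,.0461,1.757)"
```

```text
pos [ 0.6108 -0.0114  0.0936] rpy [-3.1386e+00 -1.0000e-03  1.7573e+00] F [-0.2  0.3 -4.2] op 0.0242 t 11.2
cmd cm [-0.07  0.23  4.75] turn 0.0 n 1.1410355645550945 0.002391013195062186
```

View pics/w9z.png

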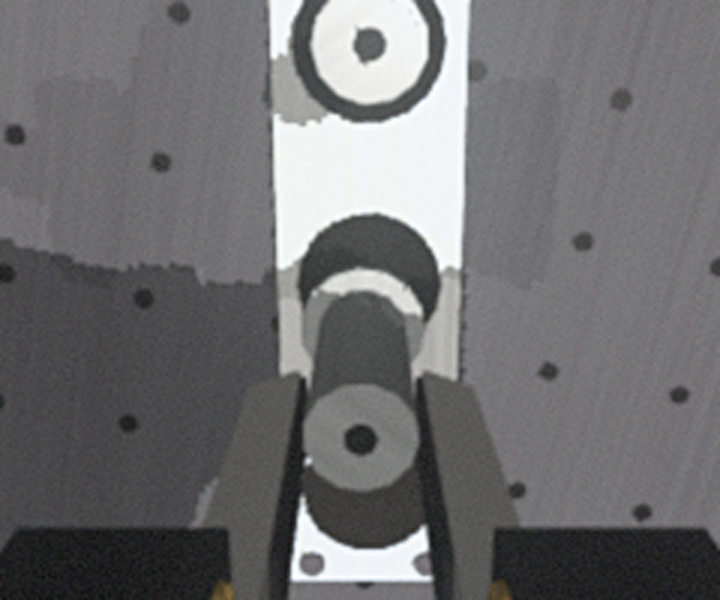

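Request:
play_rows(
  commands=[
    [[1,0,0.1,1,0],[1,0,0.1,2,0],[1,0,0.1,3,0],[1,0,0.1,3.6,0],[1,0,0.1,4.1,0],[1,0,0.1,4.4,0],[1,0,0.1,4.4,0],[1,0,0.1,4.4,0],[1,0,0.1,4.4,0]],
  ],
)

```text
time_s: 11.95
eef_pos: [0.6142, -0.0119, 0.0512]
orientation: [3.141, 0.0, 1.757]
ft_force: [0.3, 0.4, -3.4]
opening: 0.0242
```

```bash
python3 -c "
from h import *
snap('wrist','w10',(140,100,380,300),3);go(.6132,-.0117,.0461,1.757)"
```

```text
pos [ 0.6143 -0.0118  0.0514] rpy [3.1404e+00 4.0000e-04 1.7568e+00] F [ 0.8 -0.6 -3.6] op 0.0245 t 12.0
cmd cm [ 0.03 -0.11  0.53] turn -0.0 n 0.12921408073285226 0.0013288162195852493
```

View pics/w10z.png

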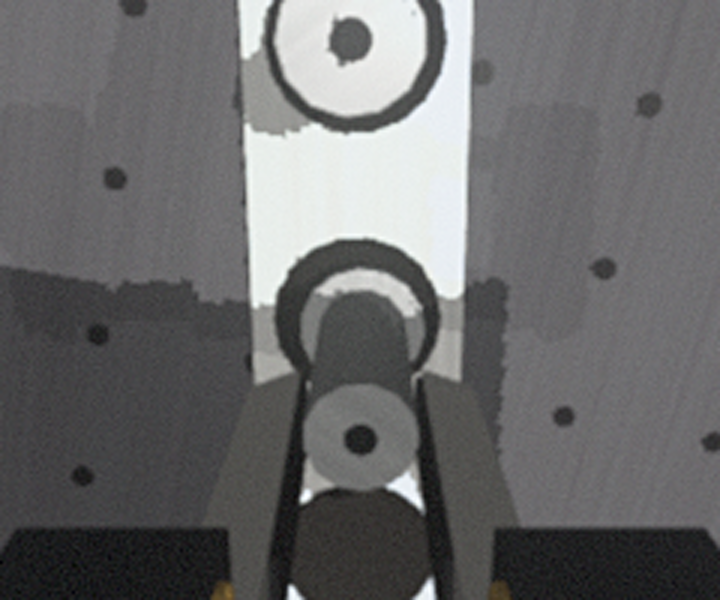

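Request:
play_rows(
  commands=[
    [[1,0,-0.1,0.15,0],[1,0,-0.1,0.3,0],[1,0,-0.1,0.4,0],[1,0,-0.1,0.5,0],[1,0,-0.1,0.5,0],[1,0,-0.1,0.55,0],[1,0,-0.1,0.55,0]],
  ],
)

```text
time_s: 12.58
eef_pos: [0.6129, -0.0119, 0.046]
orientation: [3.141, 0.0, 1.757]
ft_force: [-1.9, 0.2, 2.7]
opening: 0.0243
```

Request:
play_rows(
  commands=[
    [[0,0,0,0,0],[0,0,0,0,0],[0,0,0,0,0],[0,0,0,0,0],[0,0,0,0,0],[0,0,0,-1,0],[0,0,0,-4,0],[0,0,0,-7,0],[0,0,0,-8,0],[0,0,0,-8,0]],
  ],
)

```text
time_s: 13.42
eef_pos: [0.6161, -0.0124, 0.1299]
orientation: [3.133, 0.003, 1.757]
ft_force: [1.0, -0.2, -0.1]
opening: 0.047
```

Request:
play_rows(
  commands=[
    [[0,-0.6,-2.5,0,0],[0,-1.2,-5,0,0],[0,-2,-8,0,0],[0,-2.8,-11,0,0],[0,-3.5,-14,0,0],[0,-4,-16,0,0],[0,-4,-16.5,0,0],[0,-4,-16.5,0,0],[0,-4,-16.5,1,0],[0,-4,-16.5,2,0]],
  ],
)

```text
time_s: 14.25
eef_pos: [0.4595, -0.0817, 0.1049]
orientation: [3.14, 0.001, 1.757]
ft_force: [0.7, 0.8, -0.0]
opening: 0.047
```

Request:
play_rows(
  commands=[
    [[0,0,0,0.5,0],[0,0,0,1,0],[0,0,0,1,0],[0,0,0,1,0]],
  ],
)

```text
time_s: 14.58
eef_pos: [0.4578, -0.0814, 0.0945]
orientation: [-3.14, -0.001, 1.757]
ft_force: [0.3, -0.3, -0.7]
opening: 0.0469
```

```bash
python3 -c "
from h import *
snap('wrist','w11');go(.4585,-.0815,.018,1.757)"
```

```text
pos [ 0.4582 -0.0816  0.095 ] rpy [-3.1413e+00 -2.0000e-04  1.7572e+00] F [-0.2  0.2 -0.1] op 0.0464 t 14.6333
cmd cm [0.   0.03 7.7 ] turn 0.0 n 1.8463913870827615 0.0018286433179728334
```

View pics/w11z.png

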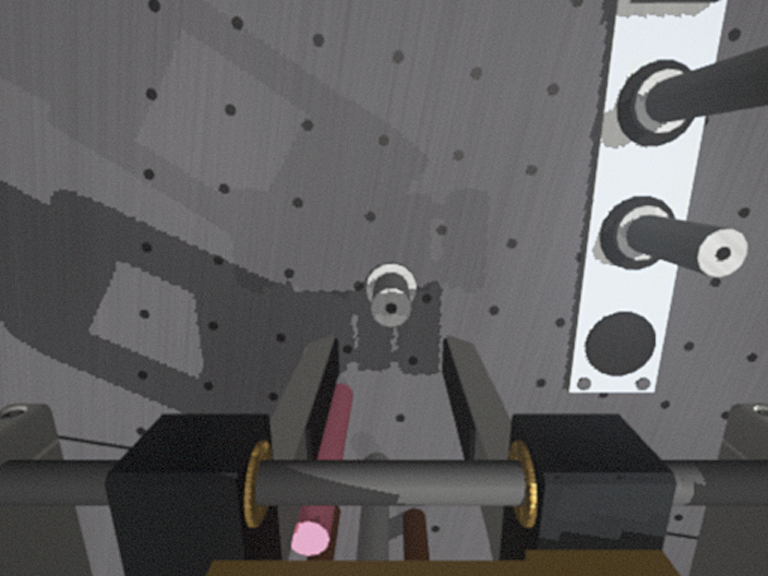

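Request:
play_rows(
  commands=[
    [[0,0,0,1.5,0],[0,0,0,3,0],[0,0,0,4.5,0],[0,0,0,6,0],[0,0,0,7,0],[0,0,0,7.5,0],[0,0,0,7.5,0],[0,0,0,7.5,0]],
  ],
)

```text
time_s: 15.3
eef_pos: [0.4584, -0.0819, 0.0206]
orientation: [3.141, 0.0, 1.757]
ft_force: [0.9, 0.6, -0.0]
opening: 0.047
```

Request:
play_rows(
  commands=[
    [[1,0,0,0,0],[1,0,0,0,0],[1,0,0,0,0],[1,0,0,0,0],[1,0,0,0,0],[1,0,0,0,0],[1,0,0,0,0],[1,0,0,0,0]],
  ],
)

```text
time_s: 15.97
eef_pos: [0.4584, -0.082, 0.0208]
orientation: [3.141, 0.001, 1.757]
ft_force: [-0.8, 0.2, 5.3]
opening: 0.0236
```

```bash
python3 -c "
from h import *
go(.6284,-.0896,.08,1.757)"
```

```text
pos [ 0.4584 -0.082   0.0208] rpy [3.1408e+00 6.0000e-04 1.7568e+00] F [-0.8  0.2  5.3] op 0.0236 t 15.9667
cmd cm [-3.89 16.56 -5.92] turn -0.0 n 4.319830170828599 0.0013046892534820387
```

Request:
play_rows(
  commands=[
    [[1,0,0,-1.5,0],[1,0,0,-3.5,0],[1,0,1,-5,0],[1,-1,4,-6,0],[1,-2,7,-6,0],[1,-3,10,-6,0],[1,-3.9,13,-6,0],[1,-3.9,15.5,-6,0],[1,-3.9,16.5,-6,0],[1,-3.9,16.5,-6,0]],
  ],
)

```text
time_s: 16.8
eef_pos: [0.6287, -0.089, 0.0787]
orientation: [-3.141, -0.001, 1.758]
ft_force: [-0.5, -0.4, -2.4]
opening: 0.0237
```

Request:
play_rows(
  commands=[
    [[1,0,0,1,0],[1,0,0,2,0],[1,0,0,2,0],[1,0,0,2,0],[1,0,0,2,0]],
  ],
)

```text
time_s: 17.22
eef_pos: [0.6263, -0.0896, 0.0597]
orientation: [-3.14, -0.001, 1.756]
ft_force: [0.8, -0.1, -1.4]
opening: 0.0238
```

```bash
python3 -c "
from h import *
snap('wrist','w12',(140,100,380,300),3);go(.6284,-.0896,.032,1.757)"
```

```text
pos [ 0.6269 -0.0897  0.0603] rpy [3.1416 0.     1.7564] F [ 0.3 -1.1 -1.3] op 0.0236 t 17.2667
cmd cm [-0.02  0.15  2.83] turn -0.001 n 0.6807150404554225 0.0049895082014987935
```

View pics/w12z.png

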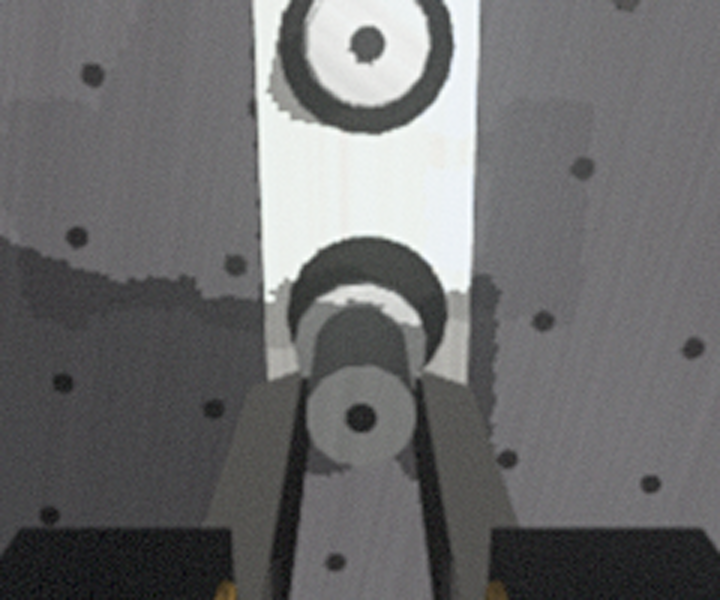

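Request:
play_rows(
  commands=[
    [[1,0,0.15,1,0],[1,0,0.15,1.6,0],[1,0,0.15,2,0],[1,0,0.15,2.3,0],[1,0,0.15,2.3,0],[1,0,0.15,2.3,0],[1,0,0.15,2.3,0]],
  ],
)

```text
time_s: 17.85
eef_pos: [0.629, -0.0893, 0.0374]
orientation: [3.141, 0.0, 1.757]
ft_force: [0.9, -1.1, -2.2]
opening: 0.0235
```

```bash
python3 -c "
from h import *
snap('wrist','w13',(140,100,380,300),3);go(.6284,-.0896,.032,1.757)"
```

```text
pos [ 0.6292 -0.0894  0.0376] rpy [3.1409e+00 3.0000e-04 1.7569e+00] F [ 0.3  0.2 -2.6] op 0.0237 t 17.9
cmd cm [-0.01 -0.08  0.56] turn -0.0 n 0.13500045995508175 0.0010917874541735983
```

View pics/w13z.png

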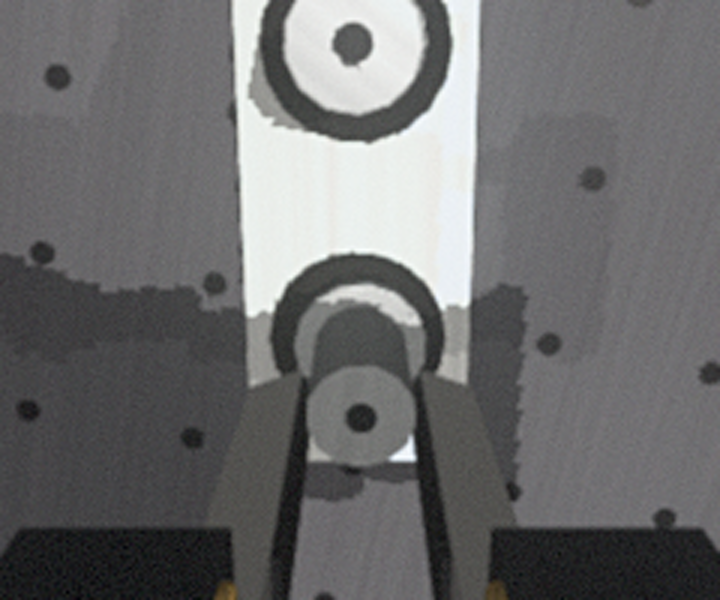

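Request:
play_rows(
  commands=[
    [[1,0,-0.1,0.15,0],[1,0,-0.1,0.3,0],[1,0,-0.1,0.45,0],[1,0,-0.1,0.55,0],[1,0,-0.1,0.55,0],[1,0,-0.1,0.6,0],[1,0,-0.1,0.6,0]],
  ],
)

```text
time_s: 18.48
eef_pos: [0.6278, -0.0895, 0.0319]
orientation: [-3.141, 0.0, 1.757]
ft_force: [-2.5, 0.4, 3.8]
opening: 0.0239
```

Request:
play_rows(
  commands=[
    [[0,0,0,0,0],[0,0,0,0,0],[0,0,0,0,0],[0,0,0,0,0],[0,0,0,0,0],[0,0,0,-1,0],[0,0,0,-4,0],[0,0,0,-7.5,0],[0,0,0,-11,0],[0,0,0,-14,0]],
  ],
)

```text
time_s: 19.32
eef_pos: [0.6284, -0.0896, 0.1745]
orientation: [3.139, 0.001, 1.757]
ft_force: [1.3, -0.6, 0.8]
opening: 0.0472
```

Request:
play_rows(
  commands=[
    [[0,-1.5,-2.5,0,0],[0,-3,-5,0,0],[0,-4.8,-8,0,0],[0,-6.5,-11,0,0],[0,-8.5,-14,0,0],[0,-9.5,-16,0,0],[0,-10.7,-17.5,0,0],[0,-10.7,-17.5,0,0],[0,-10.7,-17.5,0,0],[0,-10.7,-17.5,0,0]],
  ],
)

```text
time_s: 20.15
eef_pos: [0.4763, -0.2267, 0.1718]
orientation: [3.14, 0.0, 1.757]
ft_force: [-0.6, 0.8, 0.9]
opening: 0.047
```

Request:
play_rows(
  commands=[
    [[0,0,0,0,0],[0,0,0,0,0],[0,0,0,0,0]],
  ],
)

```text
time_s: 20.4
eef_pos: [0.4762, -0.2263, 0.1711]
orientation: [-3.142, -0.0, 1.758]
ft_force: [0.5, 0.6, -0.6]
opening: 0.0472
```

```bash
python3 -c "
from h import *
snap('wrist','w14');snap('scene','s14',(180,90,330,270),4);snap('side','d14',(200,130,350,300),4);go(.4754,-.227,.072,1.757)"
```

```text
pos [ 0.4759 -0.2266  0.1711] rpy [-3.1414e+00 -2.0000e-04  1.7577e+00] F [-0.3 -0.7  0.4] op 0.0469 t 20.55
cmd cm [-0.03 -0.06  9.91] turn 0.001 n 2.3761939294892582 0.005355817795042128
```

View pics/w14z.png

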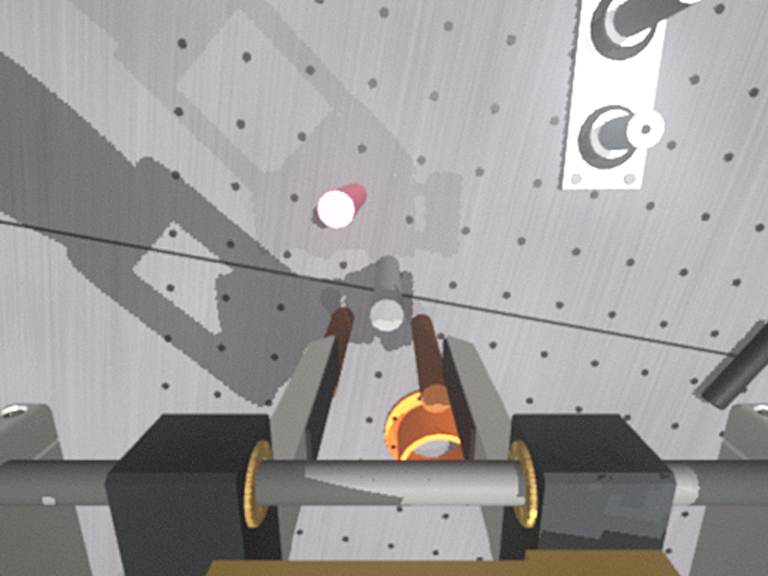

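View pics/d14z.png

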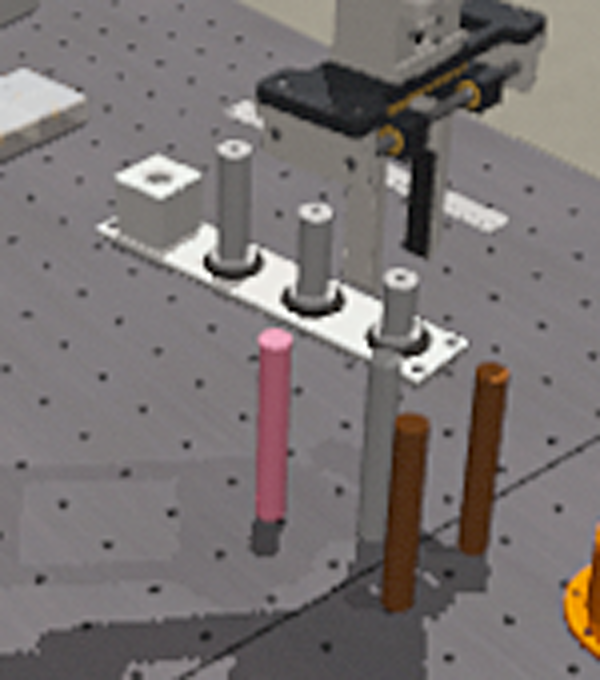

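View pics/s14z.png

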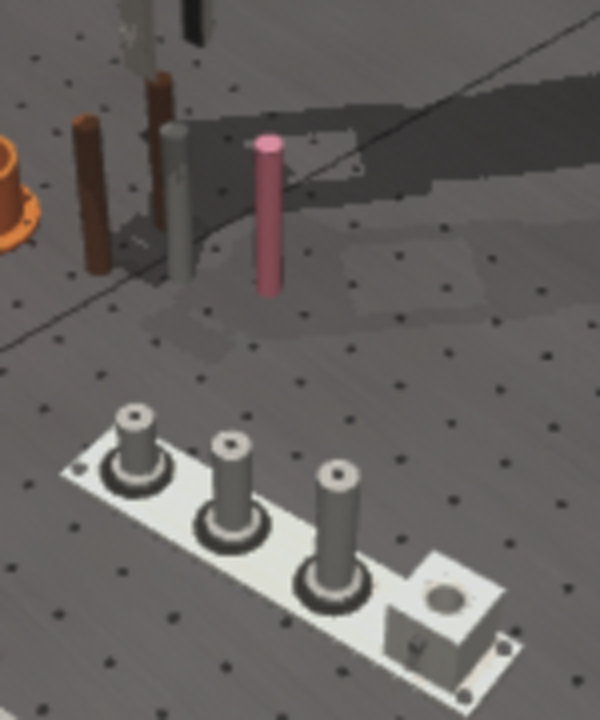

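```bash
python3 -c "
from h import *
d=np.load('w14.npz'); m={'intrinsics':d['K'],'world_from_camera':d['T']}
im=cv2.imread('pics/w14.png'); c=im[160:240,225:290]; cv2.imwrite('pics/w14c.png',cv2.resize(c,None,fx=8,fy=8,interpolation=cv2.INTER_CUBIC))
for n,p in {'bare':(387.5,315),'pink':(336,208)}.items(): print(n,ray(m,((p[0]+.5)/1.5-.5,(p[1]+.5)/1.5-.5),.135))
go(.4754,-.227,.072,1.757)"
```

```text
bare [ 0.475547   -0.22868553  0.135     ]
pink [ 0.43633069 -0.17311314  0.135     ]
pos [ 0.4759 -0.2266  0.1711] rpy [-3.1414e+00 -2.0000e-04  1.7577e+00] F [-0.3 -0.7  0.4] op 0.0469 t 20.55
cmd cm [-0.03 -0.06  9.91] turn 0.001 n 2.3761939294892582 0.005355817795042128
```

View pics/w14c.png

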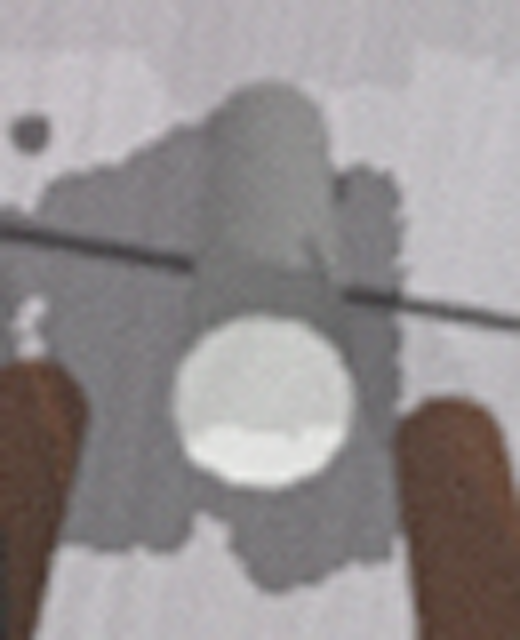

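Request:
play_rows(
  commands=[
    [[0,-0.1,-0.1,0,0],[0,-0.1,-0.1,0,0],[0,-0.1,-0.1,2,0],[0,-0.1,-0.1,4,0],[0,-0.1,-0.1,6,0],[0,-0.1,-0.1,8,0],[0,-0.1,-0.1,9.5,0],[0,-0.1,-0.1,9.9,0],[0,-0.1,-0.1,9.9,0],[0,-0.1,-0.1,9.9,0]],
  ],
)

```text
time_s: 21.38
eef_pos: [0.4752, -0.2285, 0.0728]
orientation: [3.141, 0.001, 1.757]
ft_force: [0.5, -0.5, -0.3]
opening: 0.0475
```

```bash
python3 -c "
from h import *
snap('wrist','w15');go(.4755,-.228,.072,1.757)"
```

```text
pos [ 0.4757 -0.2288  0.0734] rpy [3.1402e+00 1.5000e-03 1.7567e+00] F [ 0.1 -1.1  0.3] op 0.0468 t 21.4333
cmd cm [ 0.08 -0.    0.14] turn -0.0 n 0.03894371019216638 0.0020858293288892327
```

View pics/w15z.png

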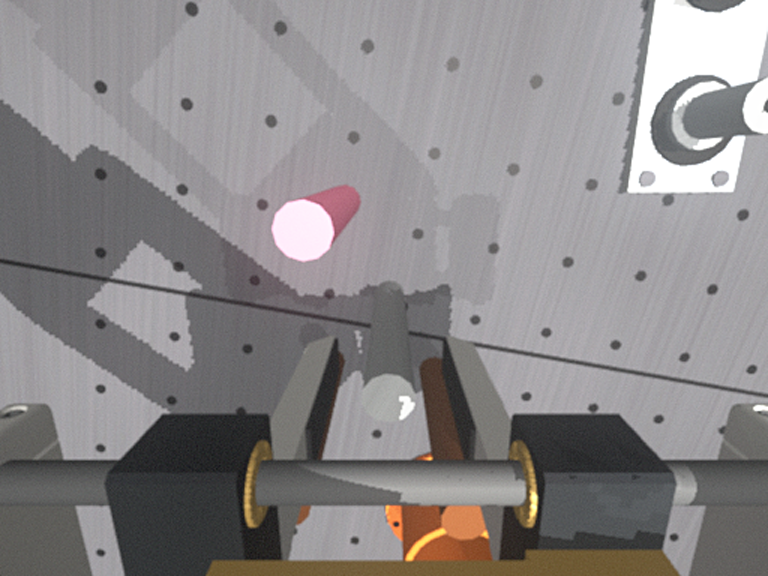

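Request:
play_rows(
  commands=[
    [[1,0,0,0,0],[1,0,0,0,0],[1,0,0,0,0],[1,0,0,0,0],[1,0,0,0,0],[1,0,0,0,0],[1,0,0,0,0],[1,0,0,0,0],[1,0,0,0,0],[1,0,0,0,0]],
  ],
)

```text
time_s: 22.27
eef_pos: [0.4749, -0.2285, 0.0727]
orientation: [3.141, 0.001, 1.757]
ft_force: [-1.0, -0.5, 5.7]
opening: 0.0195
```

```bash
python3 -c "
from h import *
go(.5831,.1459,.17,1.757)"
```

```text
pos [ 0.4749 -0.2285  0.0727] rpy [3.1415e+00 6.0000e-04 1.7569e+00] F [-1.  -0.5  5.7] op 0.0195 t 22.2667
cmd cm [34.79 17.55 -9.73] turn -0.0 n 9.631548938026866 0.001187450159163106
```

Request:
play_rows(
  commands=[
    [[1,0,0,-1,0],[1,0,0,-3,0],[1,0,0,-5.5,0],[1,0,0,-8,0],[1,0,0,-10.5,0],[1,0,0,-13,0],[1,0,0,-14.5,0],[1,0,0,-14.5,0],[1,0,0,-14.5,0]],
  ],
)

```text
time_s: 23.02
eef_pos: [0.4749, -0.228, 0.2171]
orientation: [3.141, 0.0, 1.757]
ft_force: [-0.2, 0.4, -4.0]
opening: 0.0198
```

Request:
play_rows(
  commands=[
    [[1,1.5,0,0,0],[1,4,1,0,0],[1,7,2,0,0],[1,10,3.5,0,0],[1,13,5,0,0],[1,16,6.5,0,0],[1,19,8,0,0],[1,22,9.5,0,0],[1,25,11,0,0],[1,28,13,0,0]],
  ],
)

```text
time_s: 23.85
eef_pos: [0.5478, 0.0736, 0.2143]
orientation: [-3.136, -0.002, 1.757]
ft_force: [1.1, -0.2, -2.6]
opening: 0.0196
```

Request:
play_rows(
  commands=[
    [[1,3,1.5,0,0],[1,5,3,0,0],[1,6.7,4.4,0,0],[1,6.7,4.4,0,0],[1,6.7,4.4,1.5,0],[1,6.7,4.4,3,0],[1,6.7,4.4,4,0],[1,6.7,4.4,4,0],[1,6.7,4.4,4,0],[1,6.7,4.4,4,0]],
  ],
)

```text
time_s: 24.68
eef_pos: [0.5815, 0.1449, 0.1773]
orientation: [-3.142, -0.0, 1.756]
ft_force: [0.1, -0.3, -2.6]
opening: 0.0196
```

```bash
python3 -c "
from h import *
snap('wrist','w16');snap('scene','s16',(180,140,360,280),4);snap('side','d16',(180,100,330,230),5);go(.5831,.1459,.17,1.757)"
```

```text
pos [0.5824 0.1449 0.1784] rpy [3.1395e+00 2.0000e-04 1.7564e+00] F [ 0.  -0.4 -3.3] op 0.0197 t 24.8333
cmd cm [0.08 0.09 0.84] turn -0.001 n 0.20440482292961087 0.004553236628776602
```

View pics/w16z.png

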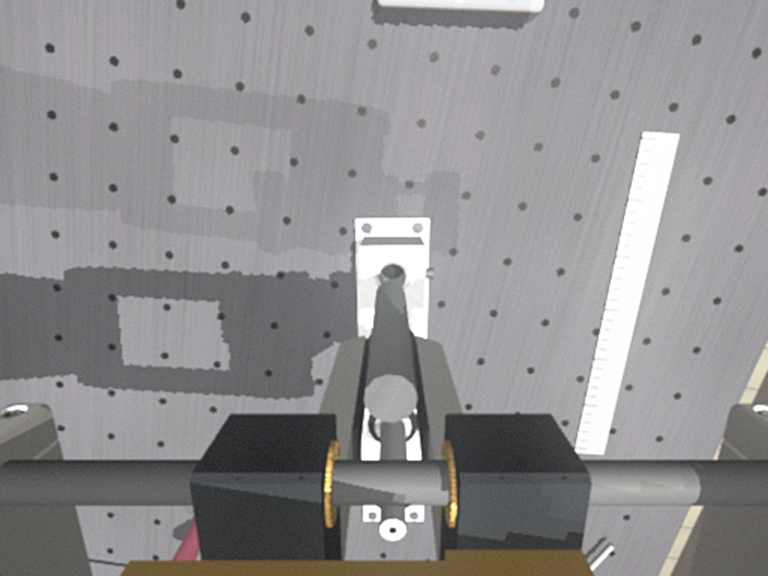

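View pics/s16z.png

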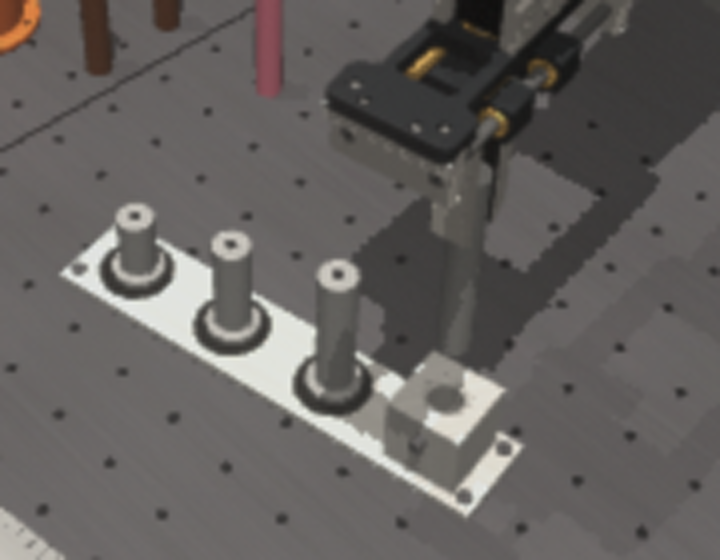

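View pics/d16z.png

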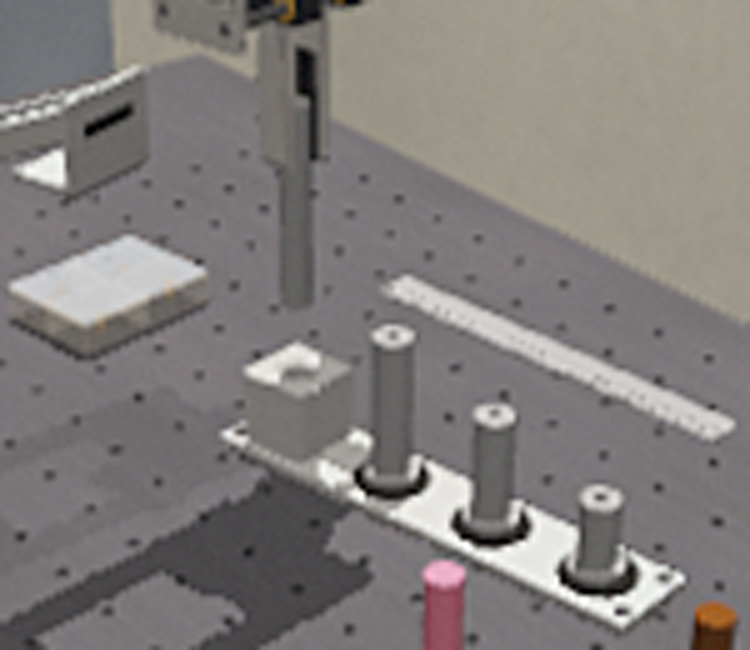

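Request:
play_rows(
  commands=[
    [[1,0.05,0.05,1,0],[1,0.05,0.05,2,0],[1,0.05,0.05,3,0],[1,0.05,0.05,3.7,0],[1,0.05,0.05,3.7,0],[1,0.05,0.05,3.7,0],[1,0.05,0.05,3.7,0],[1,0.05,0.05,3.7,0]],
  ],
)

```text
time_s: 25.5
eef_pos: [0.5826, 0.1457, 0.1408]
orientation: [3.14, 0.0, 1.757]
ft_force: [-0.4, -0.1, -3.9]
opening: 0.0196
```

```bash
python3 -c "
from h import *
snap('wrist','w17',(220,140,300,240),6);snap('scene','s17',(260,190,330,260),8);snap('side','d17',(220,140,270,200),10);go(.5831,.1459,.1307,1.757)"
```

```text
pos [0.5825 0.1457 0.1409] rpy [3.1403e+00 1.0000e-04 1.7569e+00] F [-0.4 -0.2 -2.8] op 0.0194 t 25.65
cmd cm [0.01 0.06 1.02] turn -0.0 n 0.2451298171567017 0.001174343646274778
```

View pics/w17z.png

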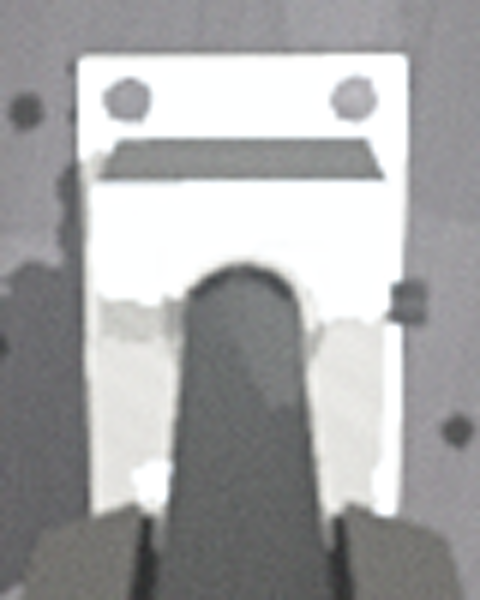

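View pics/s17z.png

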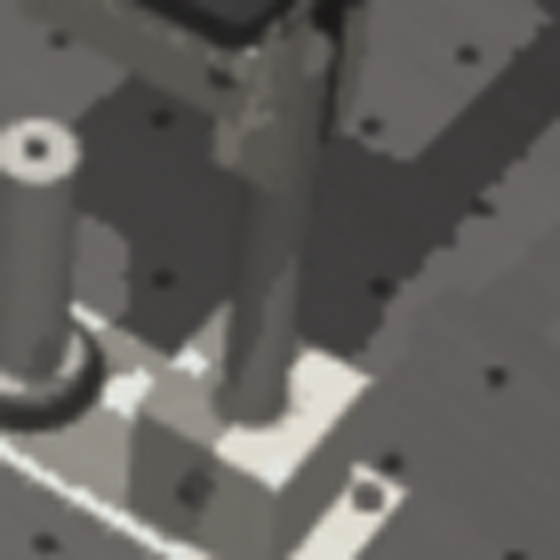

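View pics/d17z.png

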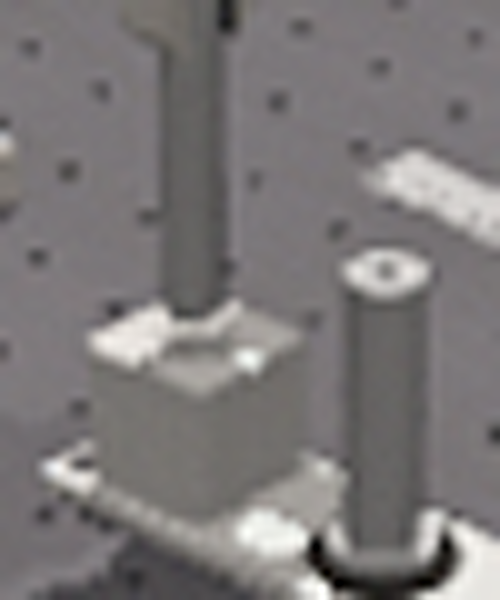

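```bash
python3 - <<'E'
from h import *; load()
for n,mo in(('scene',(.5844,.1474)),('side',(.5798,.1399))):
    m=CAM[n]
    im=cv2.cvtColor(cv2.imread(f"pics/{'s' if n=='scene' else 'd'}17.png"),cv2.COLOR_BGR2GRAY)
    for z in (.058,.068,.08,.10): print(n,z,proj(m,(*mo,z)).round(2))
    ox,oy,f=(260,190,8) if n=='scene' else (220,140,10)
    for z in (.085,.10):
        u=proj(m,(*mo,z)); r=int(round(u[1])); print(r, int(u[0])-8, im[r,int(u[0])-8:int(u[0])+10])
d=np.load('w17.npz'); m={'intrinsics':d['K'],'world_from_camera':d['T']}
for z in(.058,.068,.1): print('wrist',z,proj(m,(.5831,.1459,z)).round(2), proj(m,(.5825,.1457,z)).round(2))
im=cv2.cvtColor(cv2.imread("pics/w17.png"),cv2.COLOR_BGR2GRAY)
for r in (190,195,200,205,210): print(r,im[r,242:282])
E
```

```text
scene 0.058 [290.9 239.4]
scene 0.068 [291.22 236.75]
scene 0.08 [291.61 233.51]
scene 0.1 [292.27 227.99]
232 283 [112 136 144 145 141  93  73  73  77  90  94  90  86  83  92  75  70  66]
228 284 [ 67  66  75 102 110  76  70  74  78  92  93  88  81  66  65  65  65  65]
side 0.058 [239.37 173.87]
side 0.068 [239.33 171.13]
side 0.08 [239.29 167.81]
side 0.1 [239.23 162.2 ]
166 231 [120 121 120 121 116  96  95 100  99  95  82  70  97 123 121 119 118 120]
162 231 [119 119 114 100 101  98  94  99  99  94  87  93 126 121 123 119 121 120]
wrist 0.058 [259.84 192.89] [259.24 192.97]
wrist 0.068 [259.86 195.59] [259.23 195.67]
wrist 0.1 [259.91 205.58] [259.21 205.67]
190 [212 239 253 253 236 193 173 170 155 125 110 108 110 115 112 121 122 126
 124 128 127 128 127 126 124 119 115 141 218 237 242 252 255 255 255 255
 255 255 255 255]
195 [201 206 204 212 206 188 173 175 144 105 106 109 113 112 111 113 119 123
 124 123 123 130 126 126 128 129 129 120 154 198 197 191 220 232 235 232
 232 230 230 227]
200 [228 231 230 231 234 233 227 186 127 107 107 110 110 103 113 108 109 112
 116 119 126 126 123 123 123 123 123 120 142 196 229 228 230 228 230 231
 230 230 228 229]
205 [230 231 229 231 230 231 235 184 104 103 107 111 109 109 105 108 109 106
 110 109 108 108 124 125 123 124 127 118 115 197 238 234 230 233 233 233
 230 231 226 228]
210 [225 227 227 229 227 232 199 121  97 100 105 105 108 105 107 105 106 104
 106 107 105 105 108 103 100 103 101  99  96 136 205 231 229 227 225 226
 227 231 233 229]
```

Request:
play_rows(
  commands=[
    [[1,0,0.05,0.3,0],[1,0,0.05,0.6,0],[1,0,0.05,0.9,0],[1,0,0.05,1.1,0],[1,0,0.05,1.3,0],[1,0,0.05,1.5,0],[1,0,0.05,1.6,0],[1,0,0.05,1.6,0]],
  ],
)

```text
time_s: 26.32
eef_pos: [0.5825, 0.1456, 0.1239]
orientation: [-3.141, 0.0, 1.757]
ft_force: [-0.5, 0.5, -4.4]
opening: 0.0195
```

```bash
python3 -c "
from h import *
snap('wrist','w18',(220,140,300,240),6);go(.5831,.1459,.0907,1.757)"
```

```text
pos [0.5825 0.1456 0.124 ] rpy [-3.1413e+00  1.0000e-04  1.7568e+00] F [-0.1 -0.2 -3.2] op 0.0195 t 26.3667
cmd cm [0.02 0.07 3.33] turn -0.0 n 0.7993278077865797 0.001969172355984483
```

View pics/w18z.png

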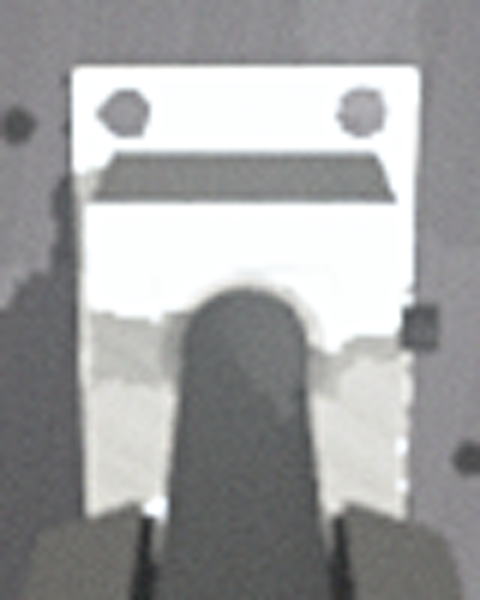

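The post is 6.7 mm into the bore with no side force, so I'll continue down.

Request:
play_rows(
  commands=[
    [[1,0,0,0.4,0],[1,0,0,0.8,0],[1,0,0,1.2,0],[1,0,0,1.6,0],[1,0,0,2,0],[1,0,0,2.4,0],[1,0,0,2.7,0],[1,0,0,2.9,0],[1,0,0,3,0],[1,0,0,3,0]],
  ],
)

```text
time_s: 27.2
eef_pos: [0.5824, 0.1456, 0.0939]
orientation: [-3.141, 0.0, 1.757]
ft_force: [0.8, -1.0, -4.0]
opening: 0.0193
```

Request:
play_rows(
  commands=[
    [[1,0,0,0.1,0],[1,0,0,0.2,0],[1,0,0,0.3,0],[1,0,0,0.3,0]],
  ],
)

```text
time_s: 27.53
eef_pos: [0.5826, 0.1457, 0.0911]
orientation: [3.141, 0.0, 1.757]
ft_force: [1.2, -0.5, -3.5]
opening: 0.0193
```

Request:
play_rows(
  commands=[
    [[1,0,0,0.05,0],[1,0,0,0.1,0],[1,0,0,0.15,0],[1,0,0,0.15,0],[1,0,0,0.15,0]],
  ],
)

```text
time_s: 27.95
eef_pos: [0.5828, 0.1458, 0.0907]
orientation: [3.141, 0.0, 1.757]
ft_force: [-1.8, -1.5, 3.6]
opening: 0.02
```

It made contact at TCP z 0.0907, exactly the expected full depth. I'll release and retreat.

Request:
play_rows(
  commands=[
    [[0,0,0,0,0],[0,0,0,0,0],[0,0,0,0,0],[0,0,0,0,0],[0,0,0,0,0],[0,0,0,-1,0],[0,0,0,-3,0],[0,0,0,-6,0],[0,0,0,-9,0],[0,0,0,-12,0]],
  ],
)

```text
time_s: 28.78
eef_pos: [0.5823, 0.1457, 0.2115]
orientation: [-3.142, -0.0, 1.757]
ft_force: [0.3, -0.1, -0.2]
opening: 0.0473
```

Request:
play_rows(
  commands=[
    [[0,0,-3,0,0],[0,0,-6,0,0],[0,-3,-9,0,0],[0,-6,-11,0,0],[0,-9,-11,0,0],[0,-12,-11,0,0],[0,-15,-11,0,0],[0,-15,-11,0,0],[0,-15,-11,0,0],[0,-15,-11,0,0]],
  ],
)

```text
time_s: 29.62
eef_pos: [0.5022, -0.0216, 0.2101]
orientation: [3.141, -0.001, 1.756]
ft_force: [0.7, 0.6, 0.0]
opening: 0.0469
```

```bash
python3 -c "
from h import *
snap('wrist','w19');snap('scene','s19',(180,140,330,280),5);snap('side','d19',(200,130,350,250),5);go(.5831,.1459,.0907,1.757)"
```

```text
pos [ 0.502  -0.0209  0.2098] rpy [ 3.1415e+00 -3.0000e-04  1.7585e+00] F [ 0.5 -0.6  0.9] op 0.0474 t 29.7667
cmd cm [14.87 11.08 11.91] turn 0.002 n 5.285284419755402 0.012171350788792168
```

View pics/w19z.png

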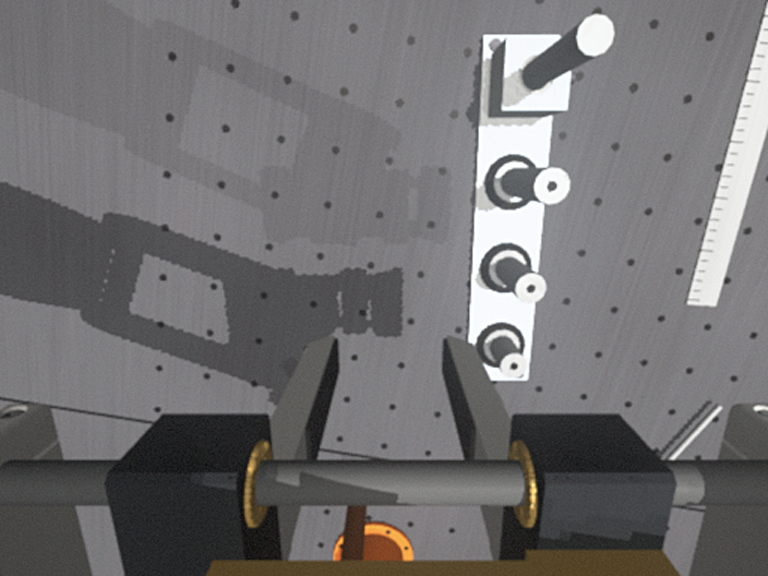

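View pics/s19z.png

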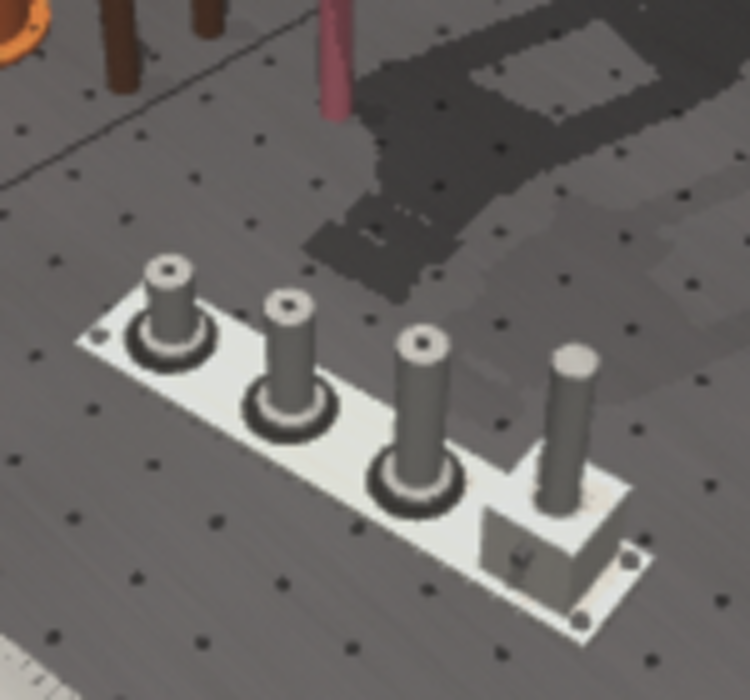

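View pics/d19z.png

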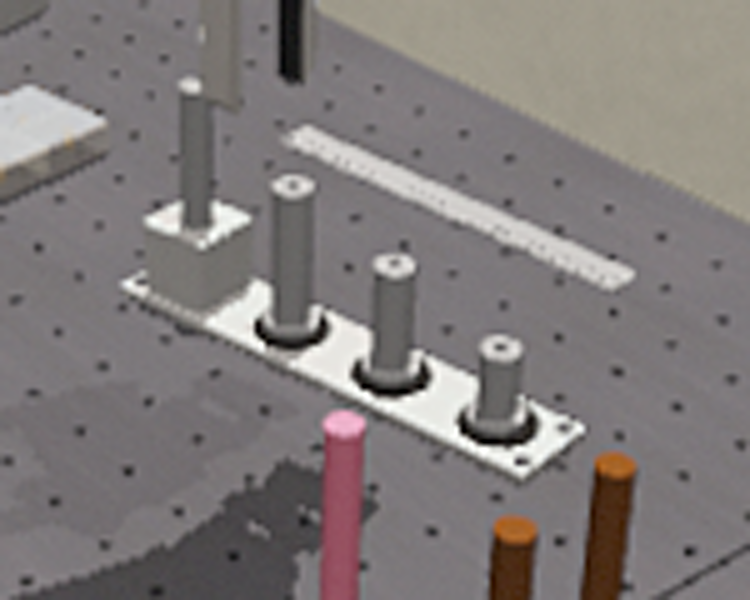

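```bash
python3 - <<'E'
from h import *; load()
sc=dict(short=(168,271,.061),med=(289,306,.086),long=(422,345,.111),bare=(575,360,.153))
sd=dict(short=(501,347),med=(395,265),long=(293,187),bare=(192,87))
ps=dict(short=(.629,-.0885),med=(.6138,-.0098),long=(.5992,.0683),bare=(.5844,.1474))
pd=dict(short=(.6242,-.0941),med=(.609,-.0166),long=(.5931,.0608),bare=(.5798,.1399))
for k,(x,y,z) in sc.items():
    a=ray(CAM['scene'],((x+.5)/5-.5+180,(y+.5)/5-.5+140),z)[:2]-ps[k]
    x,y=sd[k]; b=ray(CAM['side'],((x+.5)/5-.5+200,(y+.5)/5-.5+130),z)[:2]-pd[k]
    print(k,(a*1000).round(1),(b*1000).round(1))
E
```

```text
short [-1.5  0.5] [1.8 3.8]
med [-1.1 -0.1] [1.4 2.6]
long [-1.   0.1] [1.  1.7]
bare [-2.7 -1.1] [-3.   1.3]
```

```bash
python3 - <<'E'
from h import *
from rig import robot
a=cv2.imread("pics/scene0.png"); b=cv2.imread("pics/s19.png")
for n,(x0,y0,x1,y1) in dict(flange=(150,115,195,158),case=(335,285,408,352)).items():
    A,B=[cv2.cvtColor(i[y0:y1,x0:x1],cv2.COLOR_BGR2GRAY).astype('f4') for i in(a,b)]
    print(n,cv2.phaseCorrelate(A,B))
robot.job_done(); print(robot.get_state()['time_s'])
E
```

```text
flange ((0.5033773529065861, 0.5025233300158227), 0.9973939826164716)
case ((0.4888054615398971, 0.027866069909464386), 0.9890744028709553)
the job is handed in; nothing more can be done
the job is handed in; nothing more can be done
```

All four posts are on the row in order. The bare steel post is fully home in the holder. The long, middle and short pillars stand upright on their pads, stepping down away from it. I set each one down until the wrist force showed contact, then released and backed away, and handed the job in at about 30 s of the 115 s.

**Position checks:**
- **Pillars:** the scene camera puts them within about 1.6 mm of their pad centres. The side camera reads up to about 4 mm off, and grows towards the short pillar. That disagreement fits the offset of several mm I saw between those two cameras throughout.
- **Bare post:** it reads about 3 mm from the bore axis in both views, close to the 5 mm limit. A 20 mm post in a 21.5 mm bore cannot really sit that far off, so I take it as measurement error. It touched bottom at tool height 0.0907 m, the value expected for full depth.

**Bystanders:** the arm never went near the flange or the case. Comparing first and last images of each gave shifts of about half a pixel. I take that as an artefact of the method, far below the 20 mm limit.

One odd reading: the fingers closed to 23.6 mm on the short pillar's 25 mm shaft, but it lifted and placed normally.

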